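# Make up the coffee tray and the tea tray

### The job

Make up two trays on the kitchenette counter. On the oblong wooden tray stand the small espresso cup and the short sugar jar; on the round steel tray stand the tea caddy and the small ramekin, lifting that one alone out of the wide ramekin it is nested in. All four must stand upright, flat on the floor of their tray, and the wide ramekin, the tall jar and the big mug must be left standing where they are.

Things in the scene. Friction and masses are not known exactly. Their poses are not given: they have to be found in the camera images.
- wood_tray: Oblong brown wooden tray fixed to the counter, 220 mm long (its x axis) by 120 mm wide (its y axis), low straight walls 6 mm thick and 14 mm high all round, floor 6 mm above the counter (not the bigger, pale, rimless chopping board at the table's side). Origin: centre of its underside, on the counter; z up. It lies on the left or the right of the stock.
- round_tray: Round plain steel tray fixed to the counter, outer diameter 208 mm, rim 5 mm thick and 14 mm high, floor 5 mm above the counter. Origin: centre of its underside, on the counter; z up. It lies on the other side of the stock from the wooden tray.
- espresso_cup: Loose small white ceramic cup, upright, open top, 56 mm diameter, 56 mm high (wall 3.5 mm, foot 40 mm across), about 0.12 kg, with a small loop handle on its +y side that reaches 47 mm from its axis at heights of 14 to 47 mm. Grip it across x, clear of the handle. Origin: centre of its underside; z up.
- short_jar: Loose short round glass jar of white sugar with a flat pale wooden lid of nearly the same width; body 58 mm diameter, lid 56 mm, 66 mm high in all (lid the top 16 mm), about 0.2 kg. Upright. Origin: centre of its underside; z up.
- caddy: Loose tea caddy: a round plain steel tin, 52 mm diameter (lid 53 mm, fixed shut, the band from 82 to 104 mm), with an 11 mm wide black knob on top, 112 mm high in all, about 0.2 kg. Upright. Origin: centre of its underside; z up.
- small_ramekin: Loose small white ceramic pot, upright, open top, no handle, 60 mm outer diameter over its upper half (from 30 mm to its rim at 60 mm), narrowing to 44 mm at the foot; wall 3.5 mm, about 0.13 kg. At the start it stands loosely inside the wide ramekin, on its floor, and its rim stands 29 mm above the rim of the wide one. Origin: centre of its underside; z up.
- wide_ramekin: Loose wide low white ceramic dish, 80 mm outer diameter at the rim, 36 mm high, wall 4 mm, inner floor 5 mm up, with the small ramekin standing loosely in it (about 6 mm play all round). To be left where it is. Origin: centre of its underside, on the counter; z up.
- tall_jar: Loose tall glass jar of white sugar with a flat pale wooden lid, 74 mm diameter, 140 mm high: like the short jar but much taller. To be left where it is. Origin: centre of its underside, on the counter; z up.
- big_mug: Loose big white ceramic mug, 76 mm diameter, 92 mm high, with a loop handle on its +y side that reaches 69 mm from its axis: like the espresso cup but much bigger. To be left where it is. Origin: centre of its underside, on the counter; z up.
Mind the look-alikes: they are no part of the job. Leave any blue or turquoise look-alike of the caddy alone. What is shaped like the short_jar but blue or green is not meant.

How it is judged:
At the end, for the whole second after the job is handed in: Cup and short jar stand on the floor of the wooden tray, caddy and small ramekin on the floor of the round tray (inside the rim, within 4 mm of floor height), upright within 0.12 rad and at rest; wide ramekin, tall jar and big mug upright within 25 mm of where they began (x of espresso_cup in the frame of wood_tray between -0.085 and 0.085 m and y of espresso_cup in the frame of wood_tray between -0.035 and 0.035 m and z of each of espresso_cup, short_jar in the frame of wood_tray below 0.01 m and angle between each of espresso_cup, short_jar, caddy, small_ramekin, wide_ramekin, tall_jar, big_mug's own z axis and vertical below 0.12 rad and linear speed of each of espresso_cup, short_jar, caddy, small_ramekin, wide_ramekin, tall_jar, big_mug below 0.02 m/s and x of short_jar in the frame of wood_tray between -0.085 and 0.085 m and y of short_jar in the frame of wood_tray between -0.035 and 0.035 m and horizontal distance between each of caddy, small_ramekin and round_tray below 0.08 m and z of each of caddy, small_ramekin in the frame of round_tray below 0.009 m and distance of each of wide_ramekin, tall_jar, big_mug from where it was at the start of the episode below 0.025 m); the robot touches nothing.
It fails at once if the wide ramekin is moved more than 25 mm or knocked over (distance of wide_ramekin from where it was at the start of the episode above 0.025 m or angle between wide_ramekin's own z axis and vertical above 0.5 rad).
It fails at once if the tall jar is moved more than 25 mm or knocked over (distance of tall_jar from where it was at the start of the episode above 0.025 m or angle between tall_jar's own z axis and vertical above 0.5 rad).
It fails at once if the big mug is moved more than 25 mm or knocked over (distance of big_mug from where it was at the start of the episode above 0.025 m or angle between big_mug's own z axis and vertical above 0.5 rad).
It also fails if it takes over 128 s, if anything falls off the work surface, if the arm or the gripper's body presses on something with over 40 N, if the wrist force passes 120 N, or if a joint passes its speed limit or range.

### The arm

A 7-joint arm with a two-finger parallel gripper is mounted at the origin on the work surface. World frame = base frame: x ahead of the robot, y to its left, z up, the work surface at z = 0. Lengths are in m, angles in rad, forces in N, time in s.
With the tool pointing down it reaches from about 0.4 to 0.85 m from the base axis. Payload 10.4 kg.
Tool frame: the origin (TCP) lies on the centre line of the jaws, within the pads' length; the fingertips stand 22 mm ahead of it and the grasp point (between the pads) lies 3 mm ahead of it; x points along the fingers, y is the direction in which the jaws open and shut, and the axes are right-handed (so a half turn about x gives the same grasp; the last joint's range is limited). The gripper opens to 87 mm and grips with 3 to 60 N. Pads are 19 mm wide; open, the fingers measure 117 mm over their backs; the gripper's body (75 mm by 190 mm) begins 51 mm behind the grasp point.
Start: joints at [-1.282, 0.332, -0.065, 1.46, 0.022, 1.35, -0.088], TCP at [0.192, 0.595, 0.245] pointing down, gripper open.
Joint ranges: [-2.6, 2.6], [-0.5, 2.12], [-1.47, 1.34], [0.16, 2.42], [-1.27, 4.41], [0.06, 2.06], [-2.6, 2.6]. Speed limits (rad/s): [2.22, 2.22, 2.79, 2.79, 3.14, 3.14, 3.14].

### API

Orientations are given as a unit quaternion [x, y, z, w].
In Python, from bench import * gives the robot as it stands.
- The arm moves only by the tool arm_command, never from a script. Its argument "targets" is one flat list of numbers, 7 for each row, row after row: the turn, a rotation vector about the tool's x, y, z in units of 45 degrees (1.0 is 45 degrees), then the shift along the tool's x, y, z in units of 25 mm (1.0 is 25 mm), then the opening, from 0 (shut) to 1 (fully open). In form: [wx, wy, wz, tx, ty, tz, fingers, wx, wy, wz, tx, ty, tz, fingers, ...]. A call has 1 to 12 rows; each row shifts and turns the pose as measured when the row begins, along the tool's axes as they then stand; what a row does not reach is not made up. A row lasts 1/12 s, in which the tool goes at most 41.7 mm and 7.16 degrees, less where a joint would pass 70% of its speed; a pose out of reach is approached as far as the arm can. A call with a number of a shift or a turn outside -1 to 1 is refused whole. A call with a gripper value outside its range is refused whole. The fingers move at their own pace and stop on an object; "newtons" is the grip in N (left out, the last holds). Time passes only in rows, so rows that do not move let the fingers close. It gives the time, the measured TCP pose, the force and the opening at its end, in the units of the state.
- read_state(): the state, without advancing time (a new reading comes with each control period).
- camera(name): name is "scene" or "top" or "wrist"; returns the picture (400x640x3 uint8, red, green, blue); there is no depth.
- calibration(name): a dict with "camera_matrix" (3x3 intrinsics, pixels), "R" (3x3) and "t" (3): a world point X has camera coordinates R X + t; the wrist camera has in their place "tool_from_camera" (4x4, takes a point from camera to tool coordinates, whose origin is the TCP and whose axes are the tool frame's). Camera axes: x right, y down, z forward; pixel columns grow to the right and rows downward; lengths in m; the calibration is good to about 2 mm. A picture is of the moment at which its call begins: read the wrist's pose just before it. calibration takes no time and is no camera call.
- close_job(): hands the job in, once; it reports no verdict.
The state is a dict: "time": time; "joint_positions": joint angles; "joint_vel": joint speeds; "joint_torque": joint torques, N m; "ee_pos": TCP position; "eef_rot": TCP orientation; "ft_force": force on the tool from outside, world axes, zero at the start; "torque": the same for the moment, N m; "width": finger opening in m.
Only numpy, scipy, OpenCV 4.12 (cv2) and the standard library are available. Lean on these libraries where they do the work, as an engineer would, in place of code of your own. Each camera call takes 0.05 s, during which the arm holds its last target.

## Working session

There is one attempt and no reset: what is moved stays moved. The work goes in short steps, Python scripts to look and compute and a tool call to move; the robot and the scene stay as the last step left them, time stands still between calls to the robot, and variables do not carry over. Pictures are saved under pics/ and viewed, and the job is handed in when it is done.

Besides the shell and the picture viewer there is one more tool, called after "Call:" as name(argument=value, ...) on one line, values as JSON. arm_command: Moves the arm, as the interface text tells. Shifts and turns lie within -1 to 1; 1 stands for 25 mm of shift or 45 degrees of turn. Its arguments: {"type":"object","properties":{"targets":{"type":"array","items":{"type":"number","minimum":-1,"maximum":1}},"newtons":{"type":"number"}},"required":["targets"]}

```bash
ls; mkdir -p pics
python3 - <<'E'
from bench import *
import cv2
s=read_state();print(s)
for n in ["scene","top","wrist"]:
    im=camera(n);cv2.imwrite(f"pics/{n}0.png",im[:,:,::-1]);print(n,calibration(n))
E
```

```text
pics
{'time': 0.0, 'joint_positions': array([-1.28159928,  0.3328663 , -0.06467276,  1.4609326 ,  0.02160892,
        1.3499059 , -0.08849783]), 'joint_vel': array([ 2.08698096e-03,  3.96536070e-04,  1.22794402e-03, -1.91094282e-03,
        1.32730430e-03,  1.16696474e-04,  4.29271735e-05]), 'joint_torque': array([-7.26260150e-04, -6.23270202e+01,  2.42435164e-02, -3.89873922e+01,
       -6.12687715e-02,  4.00505948e-02,  1.51535382e-04]), 'ee_pos': array([0.19164472, 0.59452036, 0.2437615 ]), 'eef_rot': array([ 0.10929267,  0.69857953, -0.11028966,  0.6984826 ]), 'ft_force': array([ 0.1980216 ,  0.0547343 , -0.09835244]), 'torque': array([-0.0448725 , -0.01001306,  0.02659709]), 'width': 0.08704275325989448}
scene {'camera_matrix': array([[462.53965165,   0.        , 321.05883493],
       [  0.        , 462.53965165, 199.60442854],
       [  0.        ,   0.        ,   1.        ]]), 'R': array([[ 0.01460923,  0.99989233,  0.00138158],
       [ 0.68734599, -0.00903916, -0.7262739 ],
       [-0.72618321,  0.01155992, -0.68740404]]), 't': array([-0.02360245, -0.33469545,  1.3997462 ])
[... 256 characters left out ...]
6208905e-01,  2.07353887e-02, -8.44858646e-02],
       [ 8.44539394e-02, -2.41210623e-03, -9.96424465e-01]]), 't': array([0.01068466, 0.5225519 , 0.99223628])}
wrist {'camera_matrix': array([[346.95250279,   0.        , 324.69818591],
       [  0.        , 346.95250279, 200.40142304],
       [  0.        ,   0.        ,   1.        ]]), 'tool_from_camera': array([[ 5.95554126e-04, -2.80009883e-01,  9.59996933e-01,
        -1.41746712e-01],
       [ 9.99999780e-01,  4.46977821e-04, -4.89997177e-04,
         3.59824034e-04],
       [-2.91893285e-04,  9.59997013e-01,  2.80010088e-01,
        -7.79786008e-02],
       [ 0.00000000e+00,  0.00000000e+00,  0.00000000e+00,
         1.00000000e+00]])}
```

View pics/scene0.png

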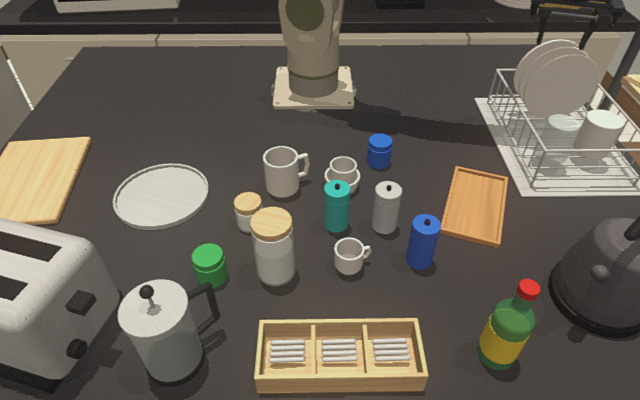

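View pics/top0.png

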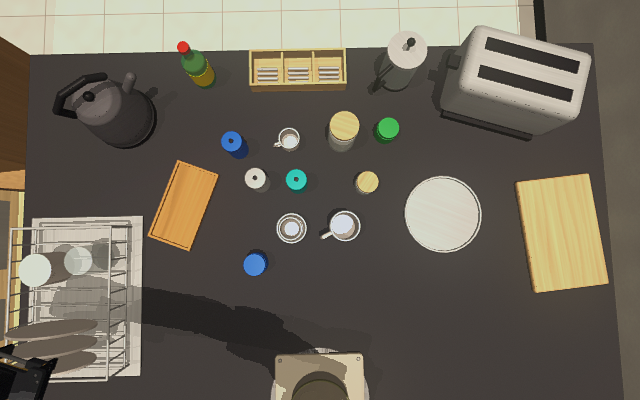

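View pics/wrist0.png

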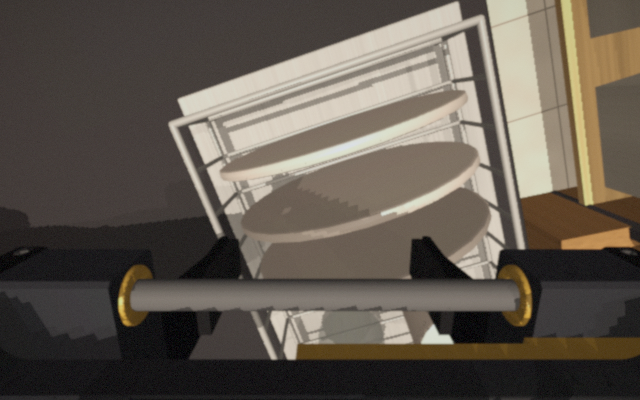

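Run:
```python
import cv2
t=cv2.imread('pics/top0.png');s=cv2.imread('pics/scene0.png')
c=cv2.resize(t[110:280,215:415],None,fx=4,fy=4,interpolation=cv2.INTER_CUBIC)[:600]
c=cv2.resize(t[115:260,225:415],None,fx=4,fy=4,interpolation=cv2.INTER_CUBIC)
cv2.imwrite('pics/topcrop.png',c)
c=cv2.resize(s[125:295,190:450],None,fx=3,fy=3,interpolation=cv2.INTER_CUBIC)
cv2.imwrite('pics/scenecrop.png',c)
```

```text
(no output)
```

View pics/topcrop.png

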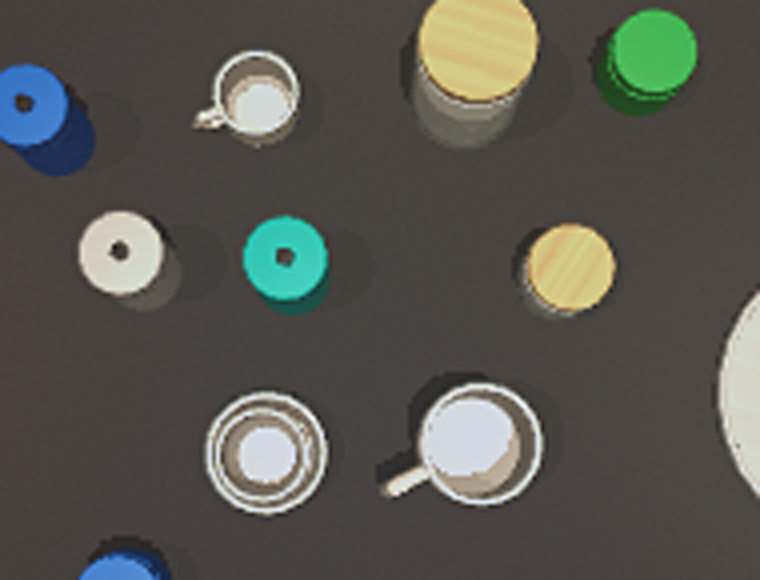

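View pics/scenecrop.png

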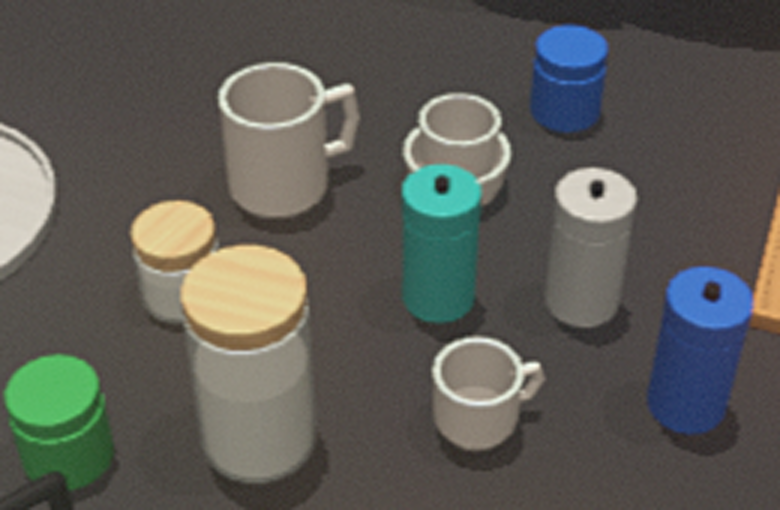

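```bash
cat > h.py <<'E'
import numpy as np, cv2
from bench import *
from scipy.spatial.transform import Rotation as Ro
def ray(cam,uv,z):
    c=calibration(cam);K=c["camera_matrix"];d=np.linalg.inv(K)@np.array([uv[0],uv[1],1.0])
    R=c["R"];t=c["t"];o=-R.T@t;w=R.T@d
    return o+w*(z-o[2])/w[2]
def wray(s,uv,z):
    c=calibration("wrist");T=c["tool_from_camera"];d=np.linalg.inv(c["camera_matrix"])@np.array([uv[0],uv[1],1.0])
    R=Ro.from_quat(s["eef_rot"]).as_matrix()
    o=s["ee_pos"]+R@T[:3,3];w=R@T[:3,:3]@d
    return o+w*(z-o[2])/w[2]
E
python3 - <<'E'
from h import *
f=lambda u,v:(225+(u+.5)/4-.5,115+(v+.5)/4-.5)
for n,u,v,z in [("caddy",121,253,.104),("cup",257,92,.056),("handle",197,120,.035),("sjar",571,267,.066),("wide",267,453,.036),("small",265,453,.065),("mug",481,443,.092),("mughandle",385,491,.05),("tall",478,44,.14),("teal",286,258,.104),("bluecad",24,105,.104),("green",653,53,.066)]:
    print(n,ray("top",f(u,v),z).round(4))
g=lambda u,v:(190+(u+.5)/3-.5,125+(v+.5)/3-.5)
print("scene")
for n,u,v,z in [("caddy",596,196,.104),("cup",478,372,.056),("handle",541,374,.04),("sjar",174,236,.066),("wide",457,153,.036),("small",460,122,.065),("mug",272,97,.092),("tall",244,289,.14),("teal",442,193,.104),("bluejar",571,50,.066)]:
    print(n,ray("scene",g(u,v),z).round(4))
t=cv2.imread('pics/top0.png');h=cv2.cvtColor(t,cv2.COLOR_BGR2HSV)
m=((h[...,0]<22)&(h[...,1]>90)&(h[...,2]>90)).astype(np.uint8);m[:, :140]=0;m[:,235:]=0;m[:150]=0;m[255:]=0
c=max(cv2.findContours(m,0,1)[0],key=cv2.contourArea);r=cv2.minAreaRect(c);print(r)
for p in cv2.boxPoints(r): print(ray("top",p,.014).round(4))
print(ray("top",r[0],.014))
m=(h[...,2]>120).astype(np.uint8);m[:,:400]=0;m[:,490:]=0;m[:165]=0;m[260:]=0
c=max(cv2.findContours(m,0,1)[0],key=cv2.contourArea);e=cv2.fitEllipse(c);print(e,ray("top",e[0],.014))
E
```

```text
caddy [0.5724 0.1487 0.104 ]
cup [0.6842 0.0662 0.056 ]
handle [0.6713 0.108  0.035 ]
sjar [ 0.5628 -0.1349  0.066 ]
wide [0.4478 0.0645 0.036 ]
small [0.4475 0.064  0.065 ]
mug [ 0.4506 -0.0718  0.092 ]
mughandle [ 0.4216 -0.0122  0.05  ]
tall [ 0.6896 -0.0728  0.14  ]
teal [0.5671 0.0466 0.104 ]
bluecad [0.6668 0.2085 0.104 ]
green [ 0.7022 -0.1929  0.066 ]
scene
caddy [0.5711 0.1482 0.104 ]
cup [0.6809 0.066  0.056 ]
handle [0.6694 0.1077 0.04  ]
sjar [ 0.566  -0.1342  0.066 ]
wide [0.4467 0.0646 0.036 ]
small [0.4452 0.066  0.065 ]
mug [ 0.4478 -0.072   0.092 ]
tall [ 0.6879 -0.0736  0.14  ]
teal [0.5669 0.0468 0.104 ]
bluejar [0.3578 0.158  0.066 ]
((182.48876953125, 204.88201904296875), (45.38911056518555, 83.63384246826172), 21.124719619750977)
[0.4352 0.4551 0.014 ]
[0.6455 0.3765 0.014 ]
[0.598 0.261 0.014]
[0.3893 0.3413 0.014 ]
[0.51605424 0.35874363 0.014     ]
((442.874267578125, 213.82972717285156), (75.16639709472656, 77.20391082763672), 134.6405792236328) [ 0.47726927 -0.34285735  0.014     ]
```

```bash
cat >> h.py <<'E'
def tgt(yaw):
    a=np.deg2rad(yaw);x=np.array([0,0,-1.]);y=np.array([np.cos(a),np.sin(a),0]);return np.column_stack([x,y,np.cross(x,y)])
def plan(p,yaw=None,s=None):
    "p: TCP target; yaw: jaw direction deg mod 180"
    s=s or read_state();R=Ro.from_quat(s["eef_rot"]).as_matrix()
    cy=np.degrees(np.arctan2(R[1,1],R[0,1]))
    print("t",round(s["time"],2),"pos",s["ee_pos"].round(4),"jaw yaw",cy.round(2),"down",R[:,0].round(3),"w",round(s["width"],4),"j7",s["joint_positions"][6].round(2),"F",s["ft_force"].round(1))
    if yaw is not None:
      for y in (yaw,yaw+180):
        rv=Ro.from_matrix(R.T@tgt(y)).as_rotvec();d=np.array(p)-s["ee_pos"]
        print("yaw",y,"rot/45:",(np.degrees(rv)/45).round(3),"rows",round(np.degrees(np.linalg.norm(rv))/7.16,1),"shift now/25:",(R.T@d/.025).round(2),"shift after:",(tgt(y).T@d/.025).round(2))
    else: print("shift/25",(R.T@(np.array(p)-s["ee_pos"])/.025).round(2))
E
python3 -c "
from h import *
plan([.6826,.066,.244],48);print(read_state()['joint_positions'].round(2))"
```

```text
t 0.15 pos [0.1917 0.5946 0.244 ] jaw yaw 72.13 down [-0.    -0.001 -1.   ] w 0.0868 j7 -0.09 F [-0.5 -1.   0.5]
yaw 48 rot/45: [0.536 0.    0.001] rows 3.4 shift now/25: [ 1.000e-02 -1.410e+01  2.518e+01] shift after: [-0.   -2.57 28.74]
yaw 228 rot/45: [-3.464e+00 -2.000e-03  0.000e+00] rows 21.8 shift now/25: [ 1.000e-02 -1.410e+01  2.518e+01] shift after: [ -0.     2.57 -28.74]
[-1.28  0.33 -0.06  1.46  0.02  1.35 -0.09]
```

Call:
arm_command(targets=[0.14,0,0,0,0,0,1,0.14,0,0,0,0,0,1,0.14,0,0,0,0,0,1,0.12,0,0,0,0,0,1,0,0,0,0,-0.1,1,1,0,0,0,0,-0.1,1,1,0,0,0,0,-0.1,1,1,0,0,0,0,-0.1,1,1])

```text
time: 0.82
ee_pos: [0.2532, 0.5191, 0.24]
eef_rot: [0.256, 0.659, -0.261, 0.657]
ft_force: [-0.3, 0.3, -0.4]
width: 0.0868
```

```bash
python3 -c "
from h import *
plan([.6826,.066,.244],48)"
```

```text
t 0.82 pos [0.2532 0.5191 0.24  ] jaw yaw 47.17 down [-0.005 -0.006 -1.   ] w 0.0868 j7 -0.36 F [-0.3  0.3 -0.4]
yaw 48 rot/45: [-0.019  0.     0.009] rows 0.1 shift now/25: [-0.14 -1.61 24.92] shift after: [-0.16 -1.97 24.89]
yaw 228 rot/45: [ 3.981  0.015 -0.   ] rows 25.0 shift now/25: [-0.14 -1.61 24.92] shift after: [ -0.16   1.97 -24.89]
```

Tracking is nearly full (3.8 of 4). Continue to above the cup, stopping short to look with the wrist camera.

Call:
arm_command(targets=[0,0,0,0,-0.08,1,1,0,0,0,0,-0.08,1,1,0,0,0,0,-0.08,1,1,0,0,0,0,-0.08,1,1,0,0,0,0,-0.08,1,1,0,0,0,0,-0.08,1,1,0,0,0,0,-0.08,1,1,0,0,0,0,-0.08,1,1,0,0,0,0,-0.08,1,1,0,0,0,0,-0.08,1,1,0,0,0,0,-0.08,1,1,0,0,0,0,-0.08,1,1])

```text
time: 1.82
ee_pos: [0.464, 0.2838, 0.238]
eef_rot: [0.254, 0.66, -0.262, 0.657]
ft_force: [1.0, 0.2, 0.5]
width: 0.0872
```

Call:
arm_command(targets=[0,0,0,0,-0.08,1,1,0,0,0,0,-0.08,1,1,0,0,0,0,-0.08,1,1,0,0,0,0,-0.08,1,1,0,0,0,0,-0.08,1,1,0,0,0,0,-0.08,1,1,0,0,0,0,-0.08,1,1,0,0,0,0,-0.08,1,1,0,0,0,0,0,0.8,1,0,0,0,0,0,0.5,1,0,0,0,0,0,0,1])

```text
time: 2.73
ee_pos: [0.6318, 0.0985, 0.2356]
eef_rot: [0.254, 0.66, -0.265, 0.656]
ft_force: [0.7, -0.9, 0.2]
width: 0.0874
```

```bash
python3 -c "
from h import *
s=read_state();im=camera('wrist');cv2.imwrite('pics/w1.png',im[:,:,::-1])
plan([.6826,.066,.244],48)"
```

```text
t 2.78 pos [0.631  0.0998 0.2355] jaw yaw 46.98 down [-0.012 -0.012 -1.   ] w 0.0865 j7 0.69 F [ 0.1 -0.1 -0.5]
yaw 48 rot/45: [-0.023 -0.     0.021] rows 0.2 shift now/25: [-0.35  0.42  2.43] shift after: [-0.34  0.38  2.44]
yaw 228 rot/45: [3.977e+00 3.300e-02 1.000e-03] rows 25.0 shift now/25: [-0.35  0.42  2.43] shift after: [-0.34 -0.38 -2.44]
```

View pics/w1.png

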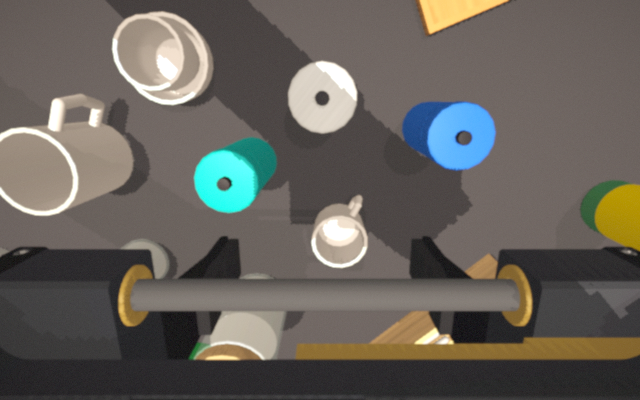

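```bash
python3 -c "
from h import *
s=read_state()
print(wray(s,(339,238),.056),wray(s,(322,98),.104),wray(s,(222,180),.104),wray(s,(150,52),.065))
cv2.imwrite('pics/c.png',cv2.resize(cv2.imread('pics/w1.png')[190:280,290:390],None,fx=6,fy=6))"
```

```text
[0.67839633 0.07043389 0.056     ] [0.57022993 0.1502059  0.104     ] [0.56144724 0.04728231 0.104     ] [0.44379343 0.06918422 0.065     ]
```

View pics/c.png

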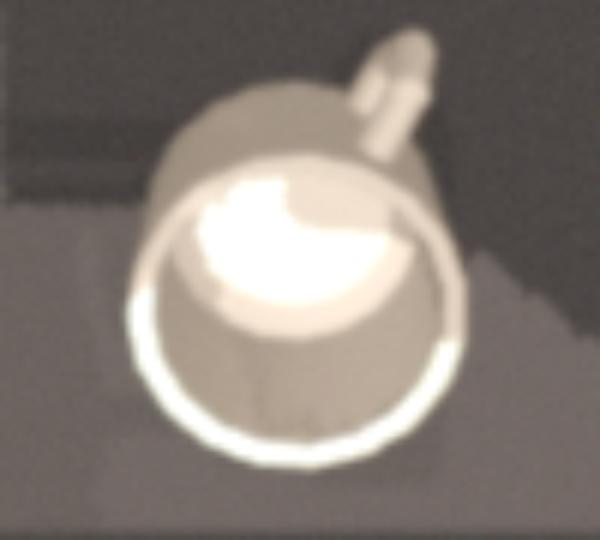

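Call:
arm_command(targets=[-0.02,0,0.02,0,0.2,0.9,1,0,0,0,0,0.2,0.9,1,0,0,0,0,0,0.6,1,0,0,0,1,0,0,1,0,0,0,1,0,0,1,0,0,0,1,0,0,1,0,0,0,0,0,0,1])

```text
time: 3.37
ee_pos: [0.6804, 0.0784, 0.159]
eef_rot: [0.252, 0.663, -0.248, 0.66]
ft_force: [-0.7, 0.8, -2.0]
width: 0.0873
```

```bash
python3 -c "
from h import *
plan([.6815,.067,.043],48)"
```

```text
t 3.37 pos [0.6804 0.0784 0.159 ] jaw yaw 48.59 down [-0.001  0.007 -1.   ] w 0.0873 j7 0.81 F [-0.7  0.8 -2. ]
yaw 48 rot/45: [ 0.013 -0.007 -0.006] rows 0.1 shift now/25: [ 4.64 -0.34  0.36] shift after: [ 4.64 -0.31  0.34]
yaw 228 rot/45: [-3.987  0.01  -0.011] rows 25.1 shift now/25: [ 4.64 -0.34  0.36] shift after: [ 4.64  0.31 -0.34]
```

Call:
arm_command(targets=[0,-0.01,-0.01,0,-0.3,0.4,1,0,0,0,1,0,0,1,0,0,0,1,0,0,1,0,0,0,0.6,0,0,1,0,0,0,0,0,0,1])

```text
time: 3.78
ee_pos: [0.6845, 0.0687, 0.0997]
eef_rot: [0.248, 0.66, -0.248, 0.665]
ft_force: [-0.8, -0.1, 0.0]
width: 0.0869
```

```bash
python3 -c "
from h import *
plan([.6815,.067,.043],48)"
```

```text
t 3.78 pos [0.6845 0.0687 0.0997] jaw yaw 48.94 down [ 0.006 -0.003 -1.   ] w 0.0869 j7 0.84 F [-0.8 -0.1  0. ]
yaw 48 rot/45: [ 0.021  0.009 -0.003] rows 0.1 shift now/25: [ 2.27 -0.13 -0.06] shift after: [ 2.27 -0.13 -0.05]
yaw 228 rot/45: [-3.979  0.004  0.013] rows 25.0 shift now/25: [ 2.27 -0.13 -0.06] shift after: [2.27 0.13 0.05]
```

Call:
arm_command(targets=[0.02,0.01,0,0.8,-0.15,-0.05,1,0,0,0,0.8,0,0,1,0,0,0,0.6,0,0,1,0,0,0,0,0,0,1,0,0,0,0,0,0,1])

```text
time: 4.2
ee_pos: [0.6859, 0.0675, 0.0533]
eef_rot: [0.255, 0.657, -0.25, 0.664]
ft_force: [0.2, 0.5, -0.1]
width: 0.0869
```

```bash
python3 -c "
from h import *
plan([.6815,.067,.043],48)
im=camera('wrist');cv2.imwrite('pics/w2.png',im[:,:,::-1])"
```

```text
t 4.2 pos [0.6859 0.0675 0.0533] jaw yaw 48.15 down [ 0.011  0.004 -1.   ] w 0.0869 j7 0.84 F [ 0.2  0.5 -0.1]
yaw 48 rot/45: [ 0.003  0.007 -0.013] rows 0.1 shift now/25: [ 0.41 -0.14 -0.12] shift after: [ 0.41 -0.13 -0.12]
yaw 228 rot/45: [-3.997  0.02   0.011] rows 25.1 shift now/25: [ 0.41 -0.14 -0.12] shift after: [0.41 0.13 0.12]
```

View pics/w2.png

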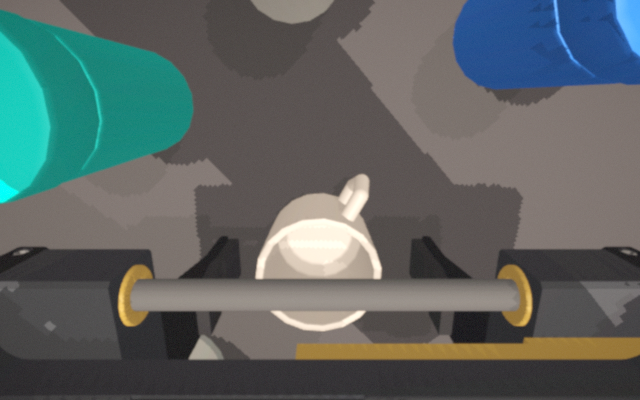

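Call:
arm_command(targets=[0,0,-0.01,0.4,-0.1,-0.1,1,0,0,0,0.1,0,0,1,0,0,0,0,0,0,0.4,0,0,0,0,0,0,0.2,0,0,0,0,0,0,0.2,0,0,0,0,0,0,0.2,0,0,0,0,0,0,0.2], newtons=20)

```text
time: 4.83
ee_pos: [0.6844, 0.068, 0.0444]
eef_rot: [0.253, 0.657, -0.252, 0.664]
ft_force: [0.9, -0.4, -0.7]
width: 0.0614
```

```bash
python3 -c "
from h import *
plan([.6815,.067,.25],48)"
```

```text
t 4.83 pos [0.6844 0.068  0.0444] jaw yaw 48.2 down [ 0.01  -0.002 -1.   ] w 0.0614 j7 0.84 F [ 0.9 -0.4 -0.7]
yaw 48 rot/45: [ 0.004  0.011 -0.007] rows 0.1 shift now/25: [-8.22 -0.06  0.01] shift after: [-8.22 -0.11 -0.06]
yaw 228 rot/45: [-3.996  0.011  0.018] rows 25.1 shift now/25: [-8.22 -0.06  0.01] shift after: [-8.22  0.11  0.06]
```

Call:
arm_command(targets=[0,0,0,0,0,0,0.2,0,0,0,0,0,0,0.2,0,0,0,0,0,0,0.2,0,0,0,0,0,0,0.2,0,0,0,-0.6,0,0,0.2,0,0,0,-1,0,0,0.2,0,0,0,-1,0,0,0.2,0,0,0,-1,0,0,0.2])

```text
time: 5.5
ee_pos: [0.6796, 0.0675, 0.1332]
eef_rot: [0.251, 0.66, -0.254, 0.661]
ft_force: [0.5, 0.6, -0.7]
width: 0.0542
```

```bash
python3 -c "
from h import *
plan([.6815,.067,.25],48)
im=camera('wrist');cv2.imwrite('pics/w3.png',im[:,:,::-1])
c=np.array([.517,.358]);d=np.array([.211,-.079]);d/=np.linalg.norm(d);print(c-.045*d,c+.045*d,np.degrees(np.arctan2(d[1],d[0])))"
```

```text
t 5.5 pos [0.6796 0.0675 0.1332] jaw yaw 48.16 down [-0.001 -0.004 -1.   ] w 0.0542 j7 0.82 F [ 0.5  0.6 -0.7]
yaw 48 rot/45: [0.004 0.003 0.005] rows 0.0 shift now/25: [-4.67  0.02  0.08] shift after: [-4.67  0.04  0.07]
yaw 228 rot/45: [-3.996 -0.008  0.004] rows 25.1 shift now/25: [-4.67  0.02  0.08] shift after: [-4.67 -0.04 -0.07]
[0.47485698 0.37377866] [0.55914302 0.34222134] -20.526281180955344
```

View pics/w3.png

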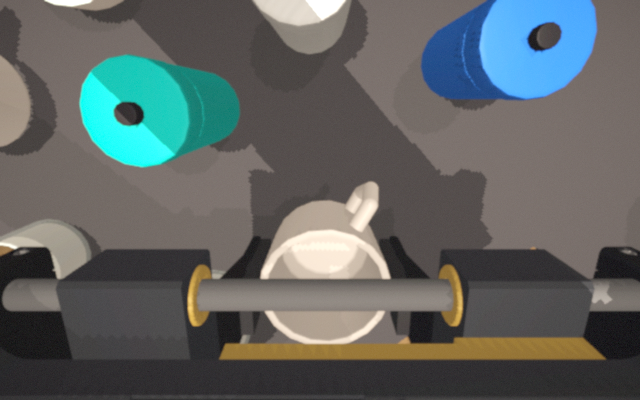

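Call:
arm_command(targets=[0,0,0,-1,0,0,0.2,0,0,0,-1,0,0,0.2,0,0,0,-1,0,0,0.2,-0.12,0,0,-0.3,0,0,0.2,-0.12,0,0,0,0,0,0.2,-0.12,0,0,0,0,0,0.2,-0.12,0,0,0,0,0,0.2,0,0,0,0,0,0,0.2])

```text
time: 6.22
ee_pos: [0.6828, 0.0669, 0.2405]
eef_rot: [0.12, 0.69, -0.118, 0.704]
ft_force: [-0.1, -0.7, -0.9]
width: 0.0543
```

```bash
python3 -c "
from h import *
plan([.475,.374,.2],69.5)"
```

```text
t 6.22 pos [0.6828 0.0669 0.2405] jaw yaw 70.62 down [ 0.02  -0.001 -1.   ] w 0.0543 j7 1.17 F [-0.1 -0.7 -0.9]
yaw 69.5 rot/45: [ 0.025  0.024 -0.008] rows 0.2 shift now/25: [  1.44   8.82 -11.95] shift after: [  1.62   8.6  -12.09]
yaw 249.5 rot/45: [-3.975  0.012  0.038] rows 25.0 shift now/25: [  1.44   8.82 -11.95] shift after: [ 1.62 -8.6  12.09]
```

Call:
arm_command(targets=[0.02,0.02,0,0,0.7,-1,0.2,0,0,0,0,0.7,-1,0.2,0,0,0,0,0.7,-1,0.2,0,0,0,0,0.7,-1,0.2,0,0,0,0,0.7,-1,0.2,0,0,0,0,0.7,-1,0.2,0,0,0,0,0.7,-1,0.2,0,0,0,0,0.7,-1,0.2,0,0,0,0,0.7,-1,0.2,0,0,0,0,0.7,-1,0.2,0,0,0,0,0.7,-1,0.2,0,0,0,0,0,0,0.2])

```text
time: 7.22
ee_pos: [0.4883, 0.3533, 0.2465]
eef_rot: [0.145, 0.69, -0.14, 0.695]
ft_force: [-0.5, 0.8, 0.3]
width: 0.0543
```

```bash
python3 -c "
from h import *
plan([.475,.374,.0504],69.5)"
```

```text
t 7.22 pos [0.4883 0.3533 0.2465] jaw yaw 66.71 down [ 0.009  0.005 -1.   ] w 0.0543 j7 0.5 F [-0.5  0.8  0.3]
yaw 69.5 rot/45: [-0.062  0.008 -0.01 ] rows 0.4 shift now/25: [ 7.84  0.49 -0.86] shift after: [ 7.85  0.59 -0.79]
yaw 249.5 rot/45: [ 3.938 -0.016 -0.013] rows 24.7 shift now/25: [ 7.84  0.49 -0.86] shift after: [ 7.85 -0.59  0.79]
```

Call:
arm_command(targets=[-0.06,0,-0.01,0,0.5,-0.8,0.2,0,0,0,1,0,0,0.2,0,0,0,1,0,0,0.2,0,0,0,1,0,0,0.2,0,0,0,1,0,0,0.2,0,0,0,1,0,0,0.2,0,0,0,1,0,0,0.2,0,0,0,0.5,0,0,0.2,0,0,0,0,0,0,0.2])

```text
time: 7.97
ee_pos: [0.4756, 0.3765, 0.0845]
eef_rot: [0.137, 0.69, -0.132, 0.698]
ft_force: [-0.2, 0.4, -1.0]
width: 0.0545
```

```bash
python3 -c "
from h import *
plan([.475,.374,.0504],69.5)"
```

```text
t 7.97 pos [0.4756 0.3765 0.0845] jaw yaw 68.04 down [ 0.012  0.004 -1.   ] w 0.0545 j7 0.5 F [-0.2  0.4 -1. ]
yaw 69.5 rot/45: [-0.033  0.012 -0.011] rows 0.2 shift now/25: [ 1.36 -0.11  0.  ] shift after: [ 1.36 -0.1   0.01]
yaw 249.5 rot/45: [ 3.967 -0.016 -0.019] rows 24.9 shift now/25: [ 1.36 -0.11  0.  ] shift after: [ 1.36  0.1  -0.01]
```

Call:
arm_command(targets=[0,0.01,-0.01,0.7,-0.1,0,0.2,0,0,0,0.5,0,0,0.2,0,0,0,0.2,0,0,0.2,0,0,0,0,0,0,0.2])

```text
time: 8.3
ee_pos: [0.4765, 0.3744, 0.0513]
eef_rot: [0.138, 0.692, -0.137, 0.695]
ft_force: [-0.7, -0.9, -0.9]
width: 0.0547
```

```bash
python3 -c "
from h import *
plan([.475,.374,.0504],69.5)
im=camera('scene');cv2.imwrite('pics/c1.png',cv2.resize(im[140:280,380:540,::-1],None,fx=4,fy=4))"
```

```text
t 8.3 pos [0.4765 0.3744 0.0513] jaw yaw 67.58 down [ 0.004  0.001 -1.   ] w 0.0547 j7 0.5 F [-0.7 -0.9 -0.9]
yaw 69.5 rot/45: [-0.043  0.004 -0.003] rows 0.3 shift now/25: [ 0.03 -0.04 -0.05] shift after: [ 0.03 -0.04 -0.05]
yaw 249.5 rot/45: [ 3.957 -0.005 -0.007] rows 24.9 shift now/25: [ 0.03 -0.04 -0.05] shift after: [0.03 0.04 0.05]
```

View pics/c1.png

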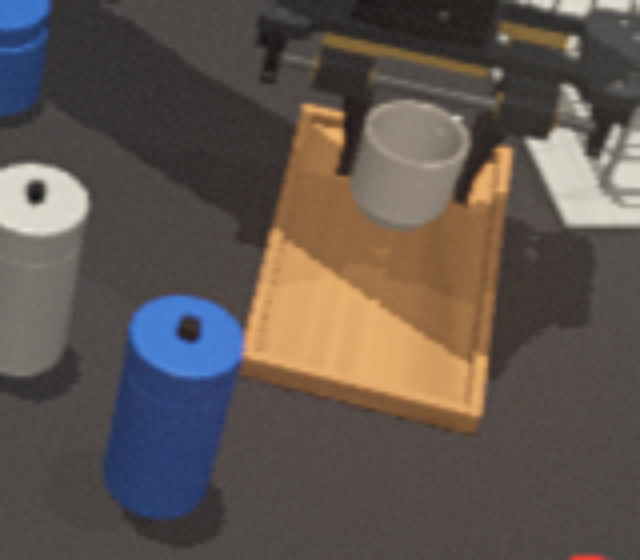

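Call:
arm_command(targets=[0,0,0,0.05,0,0,0.2,0,0,0,0,0,0,1,0,0,0,0,0,0,1,0,0,0,0,0,0,1,0,0,0,0,0,0,1,0,0,0,0,0,0,1,0,0,0,0,0,0,1,0,0,0,-0.7,0,0,1,0,0,0,-1,0,0,1,0,0,0,-1,0,0,1,0,0,0,-1,0,0,1])

```text
time: 9.27
ee_pos: [0.475, 0.3738, 0.1451]
eef_rot: [0.138, 0.693, -0.138, 0.694]
ft_force: [-0.1, 0.3, -0.5]
width: 0.0867
```

Call:
arm_command(targets=[0,0,0,-1,0,0,1,0,0,0,-1,0,0,1,0,0,0,-1,0,0,1,0,0,0,0,0,0,1])

```text
time: 9.6
ee_pos: [0.4759, 0.3745, 0.2293]
eef_rot: [0.14, 0.691, -0.136, 0.696]
ft_force: [1.1, 0.1, -0.4]
width: 0.0872
```

```bash
python3 -c "
from h import *
plan([.447,.065,.2],100)
im=camera('scene');cv2.imwrite('pics/c2.png',cv2.resize(im[100:240,380:540,::-1],None,fx=4,fy=4))"
```

```text
t 9.6 pos [0.4759 0.3745 0.2293] jaw yaw 67.52 down [ 0.007  0.004 -1.   ] w 0.0872 j7 0.48 F [ 1.1  0.1 -0.4]
yaw 100 rot/45: [-0.722  0.008 -0.006] rows 4.5 shift now/25: [  1.11 -11.89   3.66] shift after: [  1.17 -11.99  -3.29]
yaw 280 rot/45: [ 3.278 -0.008 -0.011] rows 20.6 shift now/25: [  1.11 -11.89   3.66] shift after: [ 1.17 11.99  3.29]
```

View pics/c2.png

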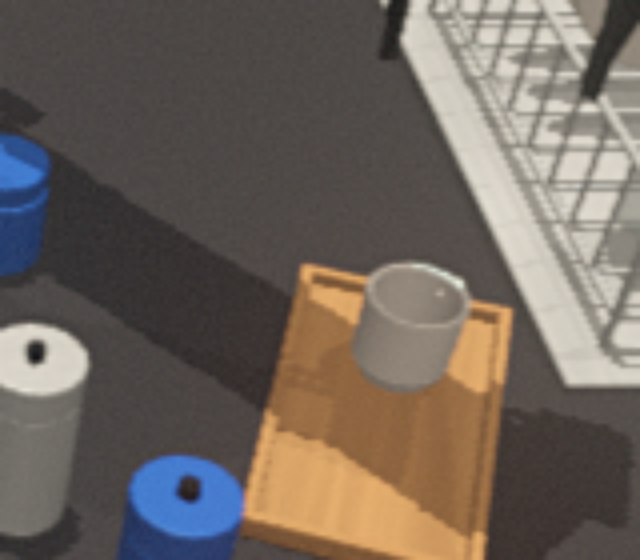

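Call:
arm_command(targets=[-0.145,0,0,0,0,0,1,-0.145,0,0,0,0,0,1,-0.145,0,0,0,0,0,1,-0.145,0,0,0,0,0,1,-0.14,0,0,0,0,0,1,0,0,0,0,-1,-0.25,1,0,0,0,0,-1,-0.25,1,0,0,0,0,-1,-0.25,1,0,0,0,0,-1,-0.25,1,0,0,0,0,-1,-0.25,1,0,0,0,0,-1,-0.25,1,0,0,0,0,-1,-0.25,1])

```text
time: 10.65
ee_pos: [0.4612, 0.1905, 0.2136]
eef_rot: [-0.077, 0.706, 0.074, 0.7]
ft_force: [-0.2, -0.2, -0.7]
width: 0.0872
```

```bash
python3 -c "
from h import *
plan([.447,.065,.2],100)"
```

```text
t 10.65 pos [0.4612 0.1905 0.2136] jaw yaw 102.21 down [-0.008 -0.005 -1.   ] w 0.0872 j7 1.31 F [-0.2 -0.2 -0.7]
yaw 100 rot/45: [ 0.049 -0.012  0.005] rows 0.3 shift now/25: [ 0.57 -4.79 -1.61] shift after: [ 0.54 -4.85 -1.43]
yaw 280 rot/45: [-3.951 -0.007 -0.018] rows 24.8 shift now/25: [ 0.57 -4.79 -1.61] shift after: [0.54 4.85 1.43]
```

Call:
arm_command(targets=[0.05,0,0.01,-0.2,-1,-0.3,1,0,0,0,-0.1,-1,-0.3,1,0,0,0,0,-1,-0.3,1,0,0,0,0,-1,-0.3,1,0,0,0,0,-0.6,-0.2,1,0,0,0,0,0,0,1])

```text
time: 11.15
ee_pos: [0.4431, 0.059, 0.2156]
eef_rot: [-0.058, 0.711, 0.059, 0.698]
ft_force: [-0.5, 0.9, 0.1]
width: 0.0871
```

```bash
python3 -c "
from h import *
plan([.447,.065,.063],100)
im=camera('wrist');cv2.imwrite('pics/w4.png',im[:,:,::-1])"
```

```text
t 11.15 pos [0.4431 0.059  0.2156] jaw yaw 99.46 down [-0.018 -0.001 -1.   ] w 0.0871 j7 1.49 F [-0.5  0.9  0.1]
yaw 100 rot/45: [-0.012 -0.022 -0.003] rows 0.2 shift now/25: [6.1 0.2 0.3] shift after: [6.1  0.21 0.2 ]
yaw 280 rot/45: [ 3.988 -0.005  0.035] rows 25.1 shift now/25: [6.1 0.2 0.3] shift after: [ 6.1  -0.21 -0.2 ]
```

View pics/w4.png

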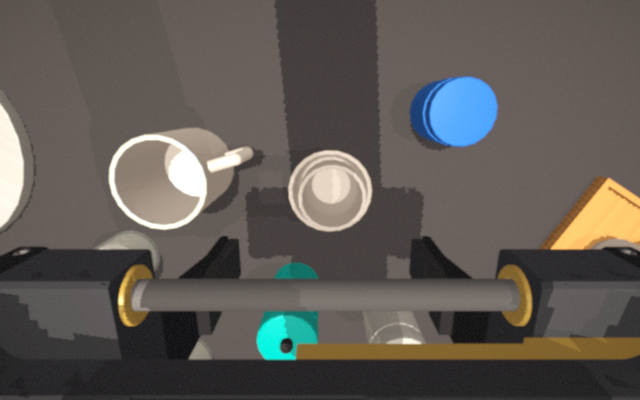

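```bash
python3 -c "
from h import *
s=read_state()
print(wray(s,(330,195),.065),wray(s,(331,190),.036),wray(s,(158,182),.092))
cv2.imwrite('pics/c.png',cv2.resize(cv2.imread('pics/w4.png')[140:240,270:390],None,fx=6,fy=6,interpolation=cv2.INTER_CUBIC))"
```

```text
[0.44213957 0.06607076 0.065     ] [0.44435189 0.06792224 0.036     ] [ 0.44728657 -0.07036228  0.092     ]
```

View pics/c.png

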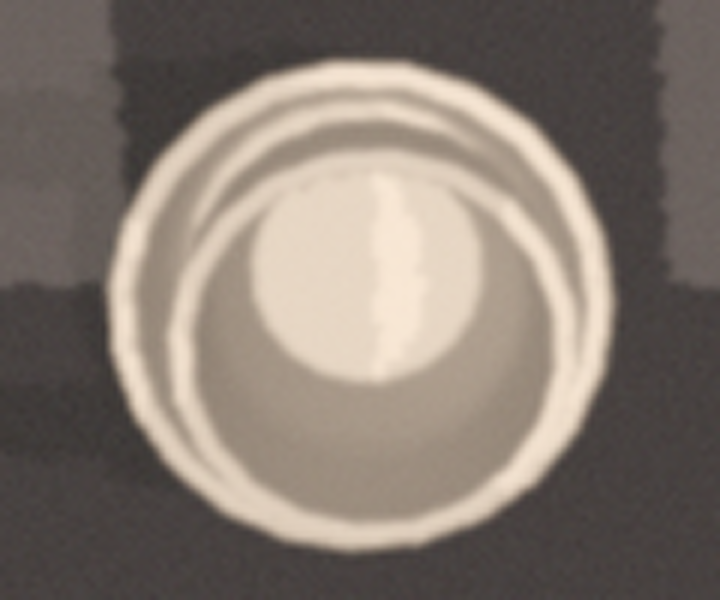

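Call:
arm_command(targets=[-0.01,-0.02,0,0,0.25,0.15,1,0,0,0,1,0,0,1,0,0,0,1,0,0,1,0,0,0,1,0,0,1,0,0,0,0.8,0,0,1,0,0,0,0,0,0,1])

```text
time: 11.7
ee_pos: [0.4472, 0.0778, 0.1161]
eef_rot: [-0.064, 0.702, 0.067, 0.706]
ft_force: [-1.1, 1.3, 0.6]
width: 0.0871
```

```bash
python3 -c "
from h import *
plan([.4455,.0655,.063],100)"
```

```text
t 11.7 pos [0.4472 0.0778 0.1161] jaw yaw 100.62 down [ 0.005  0.006 -1.   ] w 0.0871 j7 1.51 F [-1.1  1.3  0.6]
yaw 100 rot/45: [ 0.014  0.007 -0.006] rows 0.1 shift now/25: [ 2.12 -0.48 -0.17] shift after: [ 2.12 -0.47 -0.15]
yaw 280 rot/45: [-3.986  0.01   0.011] rows 25.1 shift now/25: [ 2.12 -0.48 -0.17] shift after: [2.12 0.47 0.15]
```

Call:
arm_command(targets=[0.01,0,0,0.5,-0.45,-0.15,1,0,0,0,0.5,0,0,1,0,0,0,0,0,0,1,0,0,0,0,0,0,1])

```text
time: 12.03
ee_pos: [0.4461, 0.0717, 0.0913]
eef_rot: [-0.064, 0.702, 0.068, 0.706]
ft_force: [-0.7, -0.5, 0.1]
width: 0.0867
```

```bash
python3 -c "
from h import *
plan([.4455,.0655,.063],100)
im=camera('wrist');cv2.imwrite('pics/w5.png',im[:,:,::-1])"
```

```text
t 12.03 pos [0.4461 0.0717 0.0913] jaw yaw 100.64 down [ 0.005  0.006 -1.   ] w 0.0867 j7 1.54 F [-0.7 -0.5  0.1]
yaw 100 rot/45: [ 0.014  0.007 -0.007] rows 0.1 shift now/25: [ 1.13 -0.24 -0.08] shift after: [ 1.13 -0.24 -0.07]
yaw 280 rot/45: [-3.986  0.01   0.012] rows 25.1 shift now/25: [ 1.13 -0.24 -0.08] shift after: [1.13 0.24 0.07]
```

View pics/w5.png

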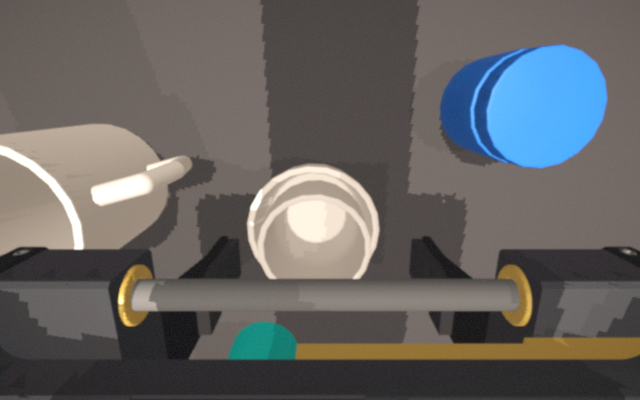

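Call:
arm_command(targets=[0.01,0,-0.01,0.5,-0.25,-0.1,1,0,0,0,0.5,-0.05,0,1,0,0,0,0.05,0,0,1,0,0,0,0,0,0,1])

```text
time: 12.42
ee_pos: [0.4484, 0.0673, 0.0692]
eef_rot: [-0.064, 0.699, 0.064, 0.709]
ft_force: [0.6, -0.4, 0.5]
width: 0.0866
```

```bash
python3 -c "
from h import *
plan([.4455,.0655,.063],100)
im=camera('scene');cv2.imwrite('pics/c3.png',cv2.resize(im[100:220,260:420,::-1],None,fx=4,fy=4))"
```

```text
t 12.42 pos [0.4484 0.0673 0.0692] jaw yaw 100.39 down [ 0.013  0.001 -1.   ] w 0.0866 j7 1.55 F [ 0.6 -0.4  0.5]
yaw 100 rot/45: [0.009 0.017 0.001] rows 0.1 shift now/25: [ 0.25 -0.05 -0.13] shift after: [ 0.25 -0.05 -0.13]
yaw 280 rot/45: [-3.991e+00 -2.000e-03  2.700e-02] rows 25.1 shift now/25: [ 0.25 -0.05 -0.13] shift after: [0.25 0.05 0.13]
```

View pics/c3.png

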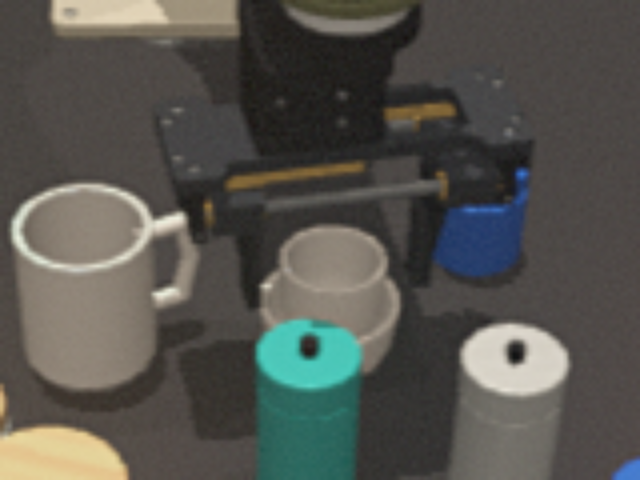

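Call:
arm_command(targets=[0,0.02,0,0.2,-0.05,-0.1,1,0,0,0,0.03,0,0,1,0,0,0,0,0,0,0.3,0,0,0,0,0,0,0.3,0,0,0,0,0,0,0.3,0,0,0,0,0,0,0.3,0,0,0,0,0,0,0.3,0,0,0,0,0,0,0.3,0,0,0,0,0,0,0.3,0,0,0,0,0,0,0.3], newtons=20)

```text
time: 13.3
ee_pos: [0.4479, 0.0668, 0.0661]
eef_rot: [-0.064, 0.704, 0.064, 0.704]
ft_force: [0.1, 0.2, -0.6]
width: 0.0593
```

```bash
python3 -c "
from h import *
plan([.4455,.0655,.063],100)"
```

```text
t 13.3 pos [0.4479 0.0668 0.0661] jaw yaw 100.44 down [ 0.  0. -1.] w 0.0593 j7 1.56 F [ 0.1  0.2 -0.6]
yaw 100 rot/45: [ 0.01   0.001 -0.   ] rows 0.1 shift now/25: [ 0.12 -0.03 -0.1 ] shift after: [ 0.12 -0.03 -0.1 ]
yaw 280 rot/45: [-3.99e+00  0.00e+00  1.00e-03] rows 25.1 shift now/25: [ 0.12 -0.03 -0.1 ] shift after: [0.12 0.03 0.1 ]
```

Call:
arm_command(targets=[0,0,0,-0.3,0,0,0.3,0,0,0,-0.5,0,0,0.3,0,0,0,-0.6,0,0,0.3,0,0,0,-0.6,0,0,0.3,0,0,0,-1,0,0,0.3,0,0,0,0,0,0,0.3])

```text
time: 13.8
ee_pos: [0.4462, 0.0659, 0.145]
eef_rot: [-0.065, 0.706, 0.064, 0.703]
ft_force: [1.3, -0.5, -0.4]
width: 0.0591
```

```bash
python3 -c "
from h import *
plan([.4775-.04,-.343,.22],100)
im=camera('scene');cv2.imwrite('pics/c4.png',cv2.resize(im[80:220,260:420,::-1],None,fx=4,fy=4))"
```

```text
t 13.8 pos [0.4462 0.0659 0.145 ] jaw yaw 100.4 down [-0.004 -0.002 -1.   ] w 0.0591 j7 1.51 F [ 1.3 -0.5 -0.4]
yaw 100 rot/45: [ 0.009 -0.005  0.002] rows 0.1 shift now/25: [ -2.97 -16.03  -3.31] shift after: [ -3.   -16.05  -3.18]
yaw 280 rot/45: [-3.991e+00 -2.000e-03 -8.000e-03] rows 25.1 shift now/25: [ -2.97 -16.03  -3.31] shift after: [-3.   16.05  3.18]
```

View pics/c4.png

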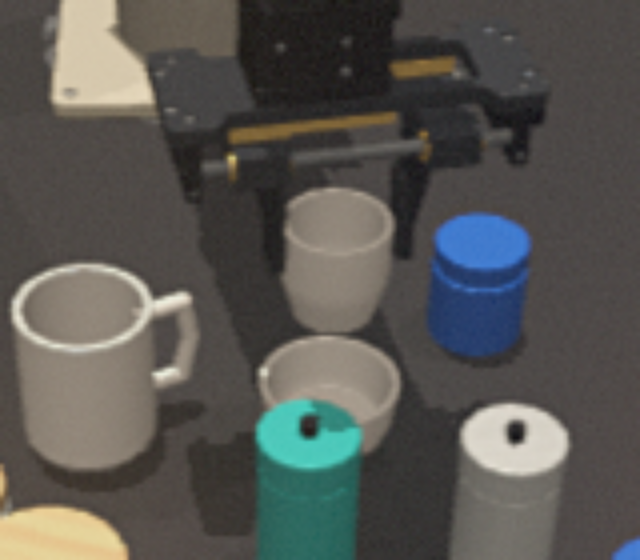

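Call:
arm_command(targets=[0.15,0,0,-1,0,0,0.3,0.15,0,0,-1,0,0,0.3,0.15,0,0,-1,0,0,0.3,0.15,0,0,-0.2,0,0,0.3,0.15,0,0,0,0,0,0.3,0.14,0,0,0,0,0,0.3,0,0,0,0,0,0,0.3])

```text
time: 14.43
ee_pos: [0.443, 0.0652, 0.2239]
eef_rot: [0.189, 0.684, -0.194, 0.677]
ft_force: [-0.3, -0.4, -1.3]
width: 0.0591
```

```bash
python3 -c "
from h import *
plan([.4775-.04,-.343,.22],60)"
```

```text
t 14.43 pos [0.443  0.0652 0.2239] jaw yaw 58.52 down [-0.011 -0.004 -1.   ] w 0.0591 j7 0.76 F [-0.3 -0.4 -1.3]
yaw 60 rot/45: [-0.033 -0.01   0.012] rows 0.2 shift now/25: [  0.23 -14.04   8.34] shift after: [  0.16 -14.25   7.97]
yaw 240 rot/45: [3.967 0.019 0.015] rows 24.9 shift now/25: [  0.23 -14.04   8.34] shift after: [ 0.16 14.25 -7.97]
```

Call:
arm_command(targets=[0,0,0,-0.1,-1,0.6,0.3,0,0,0,-0.1,-1,0.6,0.3,0,0,0,0,-1,0.6,0.3,0,0,0,0,-1,0.6,0.3,0,0,0,0,-1,0.6,0.3,0,0,0,0,-1,0.6,0.3,0,0,0,0,-1,0.6,0.3,0,0,0,0,-1,0.6,0.3,0,0,0,0,-1,0.6,0.3,0,0,0,0,-1,0.6,0.3,0,0,0,0,-1,0.6,0.3,0,0,0,0,-0.8,0.5,0.3])

```text
time: 15.43
ee_pos: [0.4447, -0.2881, 0.2236]
eef_rot: [0.167, 0.693, -0.173, 0.679]
ft_force: [1.0, -0.0, -1.0]
width: 0.0591
```

```bash
python3 -c "
from h import *
plan([.4775-.04,-.343,.22],60)"
```

```text
t 15.43 pos [ 0.4447 -0.2881  0.2236] jaw yaw 62.18 down [-0.022 -0.004 -1.   ] w 0.0591 j7 1.66 F [ 1. -0. -1.]
yaw 60 rot/45: [ 0.048 -0.022  0.018] rows 0.4 shift now/25: [ 0.16 -2.07  0.77] shift after: [ 0.14 -2.05  0.85]
yaw 240 rot/45: [-3.952 -0.028 -0.034] rows 24.8 shift now/25: [ 0.16 -2.07  0.77] shift after: [ 0.14  2.05 -0.85]
```

Call:
arm_command(targets=[0.04,-0.02,0.02,0,-0.8,0.4,0.3,0,0,0,0,-0.8,0.3,0.3,0,0,0,0.5,-0.3,0.1,0.3,0,0,0,1,0,0,0.3,0,0,0,1,0,0,0.3,0,0,0,1,0,0,0.3,0,0,0,0,0,0,0.3])

```text
time: 16.02
ee_pos: [0.4345, -0.349, 0.1296]
eef_rot: [0.173, 0.687, -0.175, 0.684]
ft_force: [-0.6, 1.7, -1.9]
width: 0.0594
```

```bash
python3 -c "
from h import *
plan([.4775-.04,-.343,.066],60)"
```

```text
t 16.02 pos [ 0.4345 -0.349   0.1296] jaw yaw 61.5 down [-0.005 -0.002 -1.   ] w 0.0594 j7 1.87 F [-0.6  1.7 -1.9]
yaw 60 rot/45: [ 0.033 -0.005  0.005] rows 0.2 shift now/25: [2.54 0.28 0.  ] shift after: [ 2.54  0.27 -0.02]
yaw 240 rot/45: [-3.967 -0.008 -0.008] rows 24.9 shift now/25: [2.54 0.28 0.  ] shift after: [ 2.54 -0.27  0.02]
```

Call:
arm_command(targets=[0,0,0,1,0.3,0,0.3,0,0,0,0.8,0,0,0.3,0,0,0,0.4,0,0,0.3,0,0,0,0,0,0,0.3])

```text
time: 16.35
ee_pos: [0.4377, -0.3424, 0.0739]
eef_rot: [0.169, 0.689, -0.171, 0.684]
ft_force: [-0.4, -0.5, -1.3]
width: 0.0601
```

```bash
python3 -c "
from h import *
plan([.4775-.04,-.343,.066],60)
im=camera('scene');cv2.imwrite('pics/c5.png',cv2.resize(im[120:260,90:250,::-1],None,fx=4,fy=4))"
```

```text
t 16.35 pos [ 0.4377 -0.3424  0.0739] jaw yaw 62.12 down [-0.007 -0.002 -1.   ] w 0.0601 j7 1.91 F [-0.4 -0.5 -1.3]
yaw 60 rot/45: [ 0.047 -0.007  0.006] rows 0.3 shift now/25: [ 0.32 -0.02  0.01] shift after: [ 0.32 -0.02  0.01]
yaw 240 rot/45: [-3.953 -0.01  -0.011] rows 24.8 shift now/25: [ 0.32 -0.02  0.01] shift after: [ 0.32  0.02 -0.01]
```

View pics/c5.png

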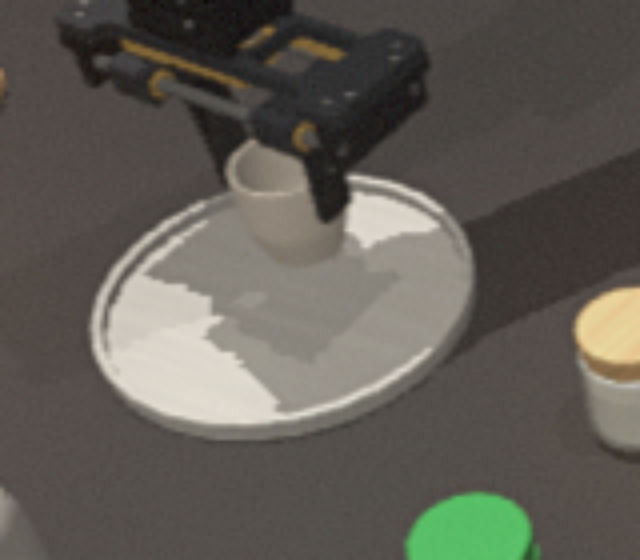

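Call:
arm_command(targets=[0,-0.01,0,0.25,0,0,0.3,0,0,0,0.1,0,0,0.3,0,0,0,0,0,0,0.3])

```text
time: 16.65
ee_pos: [0.4395, -0.3442, 0.0691]
eef_rot: [0.168, 0.684, -0.172, 0.689]
ft_force: [-0.4, 0.4, -1.6]
width: 0.0592
```

```bash
python3 -c "
from h import *
plan([.4775-.04,-.343,.066],60)
im=camera('scene');cv2.imwrite('pics/c6.png',cv2.resize(im[140:230,110:210,::-1],None,fx=6,fy=6,interpolation=cv2.INTER_CUBIC))"
```

```text
t 16.65 pos [ 0.4395 -0.3442  0.0691] jaw yaw 62.19 down [ 0.005 -0.008 -1.   ] w 0.0592 j7 1.91 F [-0.4  0.4 -1.6]
yaw 60 rot/45: [0.049 0.011 0.006] rows 0.3 shift now/25: [ 0.12  0.01 -0.1 ] shift after: [ 0.12  0.   -0.1 ]
yaw 240 rot/45: [-3.951 -0.009  0.017] rows 24.8 shift now/25: [ 0.12  0.01 -0.1 ] shift after: [ 0.12 -0.    0.1 ]
```

View pics/c6.png

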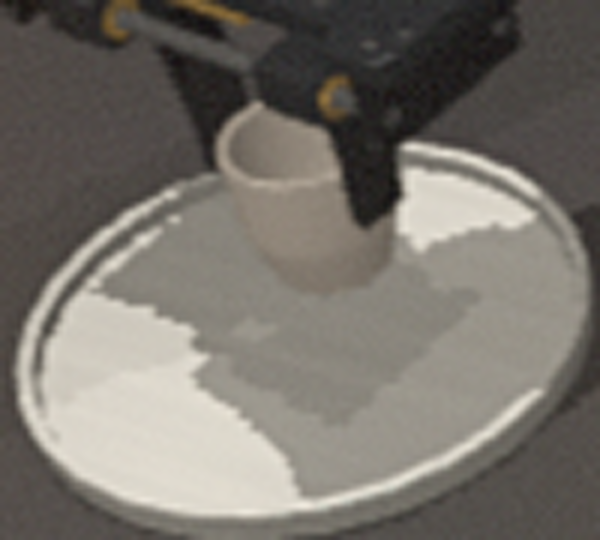

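Call:
arm_command(targets=[0,0,0,0.15,0,0,0.3,0,0,0,0.05,0,0,0.3,0,0,0,0,0,0,0.3])

```text
time: 16.95
ee_pos: [0.441, -0.3453, 0.0665]
eef_rot: [0.167, 0.682, -0.172, 0.69]
ft_force: [0.0, -0.1, -1.3]
width: 0.0589
```

Release and lift.

Call:
arm_command(targets=[0,0,0,0.04,0,0,0.3,0,0,0,0,0,0,0.7,0,0,0,0,0,0,1,0,0,0,0,0,0,1,0,0,0,0,0,0,1,0,0,0,0,0,0,1,0,0,0,0,0,0,1,0,0,0,-0.7,0,0,1,0,0,0,-1,0,0,1,0,0,0,-1,0,0,1,0,0,0,-1,0,0,1,0,0,0,-1,0,0,1])

```text
time: 17.95
ee_pos: [0.4371, -0.3425, 0.1819]
eef_rot: [0.168, 0.686, -0.172, 0.687]
ft_force: [0.8, 0.2, -0.8]
width: 0.087
```

Call:
arm_command(targets=[0,0,0,-1,0,0,1,0,0,0,-1,0,0,1,0,0,0,0,0,0,1])

```text
time: 18.2
ee_pos: [0.4378, -0.3434, 0.2389]
eef_rot: [0.168, 0.684, -0.173, 0.689]
ft_force: [1.4, -0.1, 0.2]
width: 0.087
```

```bash
python3 -c "
from h import *
plan([.5635,-.1345,.2],90)
im=camera('scene');cv2.imwrite('pics/s6.png',im[:,:,::-1])
im=camera('wrist');cv2.imwrite('pics/w6.png',im[:,:,::-1])"
```

```text
t 18.2 pos [ 0.4378 -0.3434  0.2389] jaw yaw 62.12 down [ 0.005 -0.009 -1.   ] w 0.087 j7 1.79 F [ 1.4 -0.1  0.2]
yaw 90 rot/45: [-0.619  0.009  0.009] rows 3.9 shift now/25: [1.51 9.75 0.53] shift after: [1.55 8.36 5.03]
yaw 270 rot/45: [ 3.38   0.012 -0.012] rows 21.2 shift now/25: [1.51 9.75 0.53] shift after: [ 1.55 -8.36 -5.03]
```

View pics/s6.png

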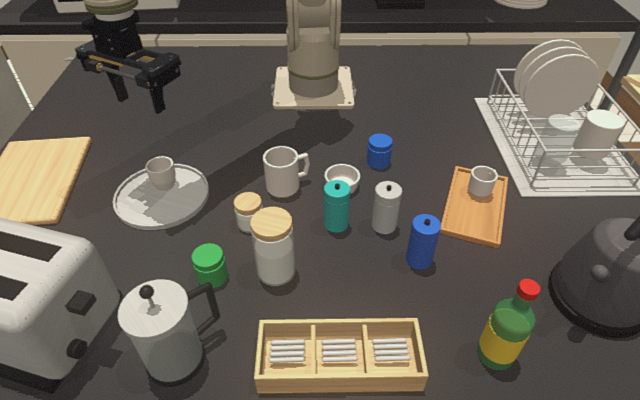

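View pics/w6.png

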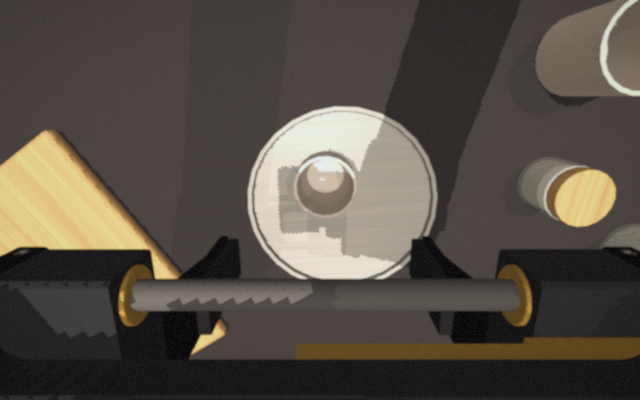

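Call:
arm_command(targets=[-0.15,0,0,0,0,0,1,-0.15,0,0,0,0,0,1,-0.15,0,0,0,0,0,1,-0.15,0,0,0,0,0,1,0,0,0,0,1,0.6,1,0,0,0,0,1,0.6,1,0,0,0,0,1,0.6,1,0,0,0,0,1,0.6,1,0,0,0,0,1,0.6,1,0,0,0,0,1,0.6,1,0,0,0,0,1,0.6,1,0,0,0,0,0,0,1])

```text
time: 19.3
ee_pos: [0.5365, -0.1568, 0.216]
eef_rot: [-0.002, 0.715, 0.003, 0.699]
ft_force: [-0.1, 0.6, -0.2]
width: 0.0869
```

```bash
python3 -c "
from h import *
plan([.5635,-.1345,.2],90)
im=camera('wrist');cv2.imwrite('pics/w7.png',im[:,:,::-1])"
```

```text
t 19.3 pos [ 0.5365 -0.1568  0.216 ] jaw yaw 90.4 down [-0.022  0.    -1.   ] w 0.0869 j7 1.88 F [-0.1  0.6 -0.2]
yaw 90 rot/45: [ 0.009 -0.027 -0.001] rows 0.2 shift now/25: [0.62 0.89 1.1 ] shift after: [0.64 0.89 1.08]
yaw 270 rot/45: [-3.991e+00  1.000e-03 -4.300e-02] rows 25.1 shift now/25: [0.62 0.89 1.1 ] shift after: [ 0.64 -0.89 -1.08]
```

View pics/w7.png

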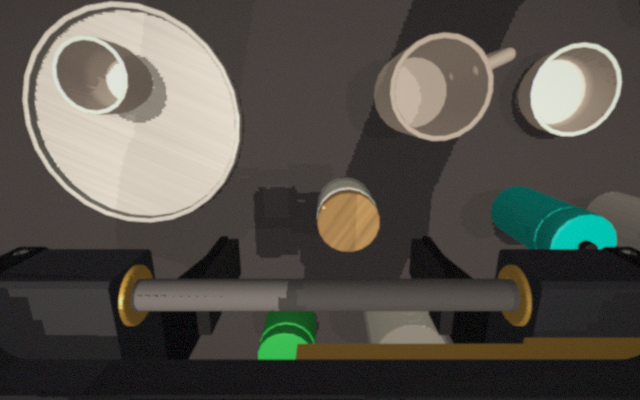

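```bash
python3 -c "
from h import *
s=read_state()
print(wray(s,(348,218),.066))"
```

```text
[ 0.55482263 -0.13826399  0.066     ]
```

Call:
arm_command(targets=[0.01,-0.03,0,0,0.7,0.9,1,0,0,0,0,0.1,0.2,1,0,0,0,1,0,0,1,0,0,0,1,0,0,1,0,0,0,1,0,0,1,0,0,0,0,0,0,1])

```text
time: 19.85
ee_pos: [0.5596, -0.143, 0.1327]
eef_rot: [0.002, 0.709, -0.003, 0.706]
ft_force: [-0.9, 1.1, -1.2]
width: 0.0869
```

```bash
python3 -c "
from h import *
plan([.5635,-.134,.036],90)
im=camera('wrist');cv2.imwrite('pics/w8.png',im[:,:,::-1])"
```

```text
t 19.85 pos [ 0.5596 -0.143   0.1327] jaw yaw 89.61 down [-0.004 -0.002 -1.   ] w 0.0869 j7 1.89 F [-0.9  1.1 -1.2]
yaw 90 rot/45: [-0.009 -0.006  0.003] rows 0.1 shift now/25: [3.87 0.37 0.17] shift after: [3.87 0.36 0.15]
yaw 270 rot/45: [3.991 0.005 0.009] rows 25.1 shift now/25: [3.87 0.37 0.17] shift after: [ 3.87 -0.36 -0.15]
```

View pics/w8.png

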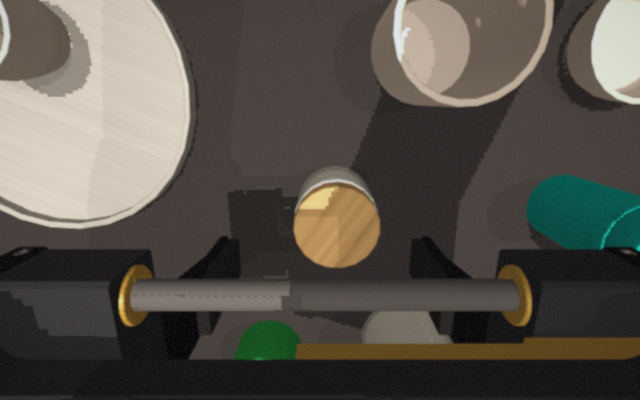

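```bash
python3 -c "
from h import *
s=read_state()
print(wray(s,(337,226),.066))"
```

```text
[ 0.56124178 -0.13529191  0.066     ]
```

Call:
arm_command(targets=[0,0,0,0.5,0.2,0.1,1,0,0,0,0.8,0,0,1,0,0,0,0,0,0,1])

```text
time: 20.15
ee_pos: [0.564, -0.1407, 0.1042]
eef_rot: [0.002, 0.707, -0.005, 0.707]
ft_force: [0.0, 0.8, -0.5]
width: 0.087
```

```bash
python3 -c "
from h import *
plan([.5615,-.1365,.036],90)"
```

```text
t 20.15 pos [ 0.564  -0.1407  0.1042] jaw yaw 89.41 down [ 0.001 -0.004 -1.   ] w 0.087 j7 1.89 F [ 0.   0.8 -0.5]
yaw 90 rot/45: [-0.013  0.001  0.005] rows 0.1 shift now/25: [ 2.73  0.18 -0.1 ] shift after: [ 2.73  0.17 -0.1 ]
yaw 270 rot/45: [ 3.987e+00  7.000e-03 -2.000e-03] rows 25.1 shift now/25: [ 2.73  0.18 -0.1 ] shift after: [ 2.73 -0.17  0.1 ]
```

Call:
arm_command(targets=[0,0,0,0.8,0.25,-0.1,1,0,0,0,1,0,0,1,0,0,0,0.8,0,0,1,0,0,0,0,0,0,1,0,0,0,0,0,0,1])

```text
time: 20.57
ee_pos: [0.5659, -0.1358, 0.0444]
eef_rot: [0.003, 0.704, -0.006, 0.71]
ft_force: [-0.5, 0.6, 0.2]
width: 0.0872
```

```bash
python3 -c "
from h import *
plan([.562,-.135,.036],90)"
```

```text
t 20.57 pos [ 0.5659 -0.1358  0.0444] jaw yaw 89.34 down [ 0.009 -0.004 -1.   ] w 0.0872 j7 1.92 F [-0.5  0.6  0.2]
yaw 90 rot/45: [-0.015  0.012  0.005] rows 0.1 shift now/25: [ 0.33  0.03 -0.16] shift after: [ 0.33  0.03 -0.16]
yaw 270 rot/45: [ 3.985  0.009 -0.019] rows 25.0 shift now/25: [ 0.33  0.03 -0.16] shift after: [ 0.33 -0.03  0.16]
```

Call:
arm_command(targets=[0,0.01,0,0.3,0,-0.12,1,0,0,0,0.03,0,0,1,0,0,0,0,0,0,0.3,0,0,0,0,0,0,0.3,0,0,0,0,0,0,0.3,0,0,0,0,0,0,0.3,0,0,0,0,0,0,0.3,0,0,0,0,0,0,0.3,0,0,0,0,0,0,0.3,0,0,0,0,0,0,0.3], newtons=25)

```text
time: 21.4
ee_pos: [0.5664, -0.1367, 0.0425]
eef_rot: [0.003, 0.704, -0.006, 0.71]
ft_force: [0.2, -1.0, 0.4]
width: 0.0574
```

Call:
arm_command(targets=[0,0,0,0,0,0,0.3,0,0,0,-0.5,0,0,0.3,0,0,0,-1,0,0,0.3,0,0,0,-1,0,0,0.3,0,0,0,-1,0,0,0.3,0,0,0,0,0,0,0.3])

```text
time: 21.9
ee_pos: [0.5633, -0.1366, 0.1342]
eef_rot: [0.003, 0.706, -0.006, 0.708]
ft_force: [0.9, -0.8, -0.8]
width: 0.0576
```

```bash
python3 -c "
from h import *
plan([.559,.342,.22],69.5)
im=camera('wrist');cv2.imwrite('pics/w9.png',im[:,:,::-1])"
```

```text
t 21.9 pos [ 0.5633 -0.1366  0.1342] jaw yaw 89.25 down [ 0.003 -0.005 -1.   ] w 0.0576 j7 1.87 F [ 0.9 -0.8 -0.8]
yaw 69.5 rot/45: [0.439 0.005 0.006] rows 2.8 shift now/25: [-3.53 19.12 -0.41] shift after: [-3.43 17.87 -6.87]
yaw 249.5 rot/45: [-3.561 -0.008  0.007] rows 22.4 shift now/25: [-3.53 19.12 -0.41] shift after: [ -3.43 -17.87   6.87]
```

View pics/w9.png

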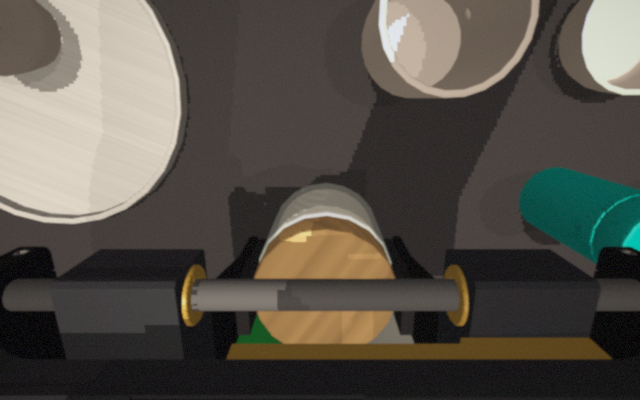

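Call:
arm_command(targets=[0.11,0,0,-1,0,0,0.3,0.11,0,0,-1,0,0,0.3,0.11,0,0,-1,0,0,0.3,0.11,0,0,-0.6,0,0,0.3,0,0,0,0,1,-0.4,0.3,0,0,0,0,1,-0.4,0.3,0,0,0,0,1,-0.4,0.3,0,0,0,0,1,-0.4,0.3,0,0,0,0,1,-0.4,0.3,0,0,0,0,1,-0.4,0.3,0,0,0,0,1,-0.4,0.3,0,0,0,0,1,-0.4,0.3])

```text
time: 22.95
ee_pos: [0.556, 0.0797, 0.2199]
eef_rot: [0.134, 0.697, -0.141, 0.69]
ft_force: [0.9, 0.3, -2.1]
width: 0.0577
```

```bash
python3 -c "
from h import *
plan([.559,.342,.22],69.5)"
```

```text
t 22.95 pos [0.556  0.0797 0.2199] jaw yaw 67.57 down [-0.01  -0.008 -1.   ] w 0.0577 j7 1.04 F [ 0.9  0.3 -2.1]
yaw 69.5 rot/45: [-0.043 -0.009  0.014] rows 0.3 shift now/25: [-0.08  9.74 -3.89] shift after: [-0.    9.87 -3.56]
yaw 249.5 rot/45: [3.957 0.022 0.014] rows 24.9 shift now/25: [-0.08  9.74 -3.89] shift after: [-0.   -9.87  3.56]
```

Call:
arm_command(targets=[-0.04,-0.01,0.01,0,1,-0.36,0.3,0,0,0,0,1,-0.36,0.3,0,0,0,0,1,-0.36,0.3,0,0,0,0,1,-0.36,0.3,0,0,0,0,1,-0.36,0.3,0,0,0,0,1,-0.36,0.3,0,0,0,0,1,-0.36,0.3,0,0,0,0,1,-0.36,0.3,0,0,0,0,0.8,-0.3,0.3,0,0,0,0,0.5,-0.2,0.3,0,0,0,0,0,0,0.3])

```text
time: 23.87
ee_pos: [0.5502, 0.3445, 0.2087]
eef_rot: [0.12, 0.701, -0.128, 0.691]
ft_force: [-0.5, 0.2, -1.7]
width: 0.0578
```

```bash
python3 -c "
from h import *
plan([.559,.342,.0485],69.5)
im=camera('wrist');cv2.imwrite('pics/w10.png',im[:,:,::-1])"
```

```text
t 23.87 pos [0.5502 0.3445 0.2087] jaw yaw 69.88 down [-0.016 -0.009 -1.   ] w 0.0578 j7 0.69 F [-0.5  0.2 -1.7]
yaw 69.5 rot/45: [ 0.008 -0.015  0.017] rows 0.2 shift now/25: [6.4  0.11 0.44] shift after: [6.41 0.03 0.36]
yaw 249.5 rot/45: [-3.991 -0.027 -0.024] rows 25.1 shift now/25: [6.4  0.11 0.44] shift after: [ 6.41 -0.03 -0.36]
```

View pics/w10.png

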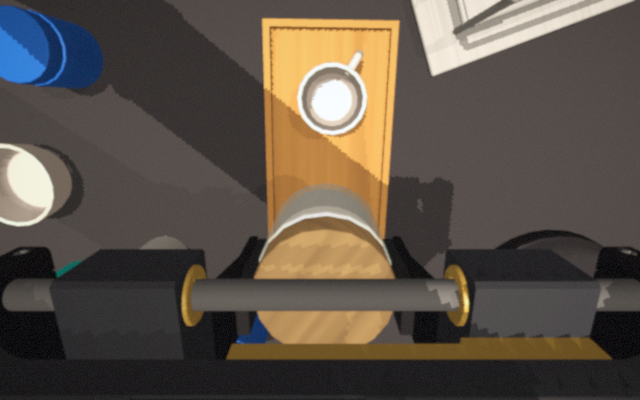

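Call:
arm_command(targets=[0,-0.02,0.02,0.5,0,0.4,0.3,0,0,0,1,0,0,0.3,0,0,0,1,0,0,0.3,0,0,0,1,0,0,0.3,0,0,0,1,0,0,0.3,0,0,0,0.7,0,0,0.3,0,0,0,0,0,0,0.3])

```text
time: 24.5
ee_pos: [0.5647, 0.326, 0.0749]
eef_rot: [0.127, 0.692, -0.129, 0.699]
ft_force: [-1.1, -0.7, -2.6]
width: 0.0574
```

```bash
python3 -c "
from h import *
plan([.559,.342,.0485],69.5)"
```

```text
t 24.5 pos [0.5647 0.326  0.0749] jaw yaw 69.16 down [ 0.009 -0.005 -1.   ] w 0.0574 j7 0.74 F [-1.1 -0.7 -2.6]
yaw 69.5 rot/45: [-0.007  0.013  0.002] rows 0.1 shift now/25: [ 1.05  0.52 -0.45] shift after: [ 1.06  0.52 -0.44]
yaw 249.5 rot/45: [ 3.992e+00  3.000e-03 -2.000e-02] rows 25.1 shift now/25: [ 1.05  0.52 -0.45] shift after: [ 1.06 -0.52  0.44]
```

Call:
arm_command(targets=[0,0.01,0,0,0.5,-0.4,0.3,0,0,0,0.5,0,0,0.3,0,0,0,0.3,0,0,0.3,0,0,0,0,0,0,0.3])

```text
time: 24.83
ee_pos: [0.5617, 0.3384, 0.0566]
eef_rot: [0.129, 0.694, -0.13, 0.696]
ft_force: [-0.5, 0.4, -2.6]
width: 0.0574
```

```bash
python3 -c "
from h import *
plan([.559,.342,.0485],69.5)"
```

```text
t 24.83 pos [0.5617 0.3384 0.0566] jaw yaw 68.88 down [ 0.003 -0.003 -1.   ] w 0.0574 j7 0.73 F [-0.5  0.4 -2.6]
yaw 69.5 rot/45: [-0.014  0.005  0.002] rows 0.1 shift now/25: [ 0.32  0.1  -0.15] shift after: [ 0.32  0.1  -0.15]
yaw 249.5 rot/45: [ 3.986e+00  3.000e-03 -7.000e-03] rows 25.1 shift now/25: [ 0.32  0.1  -0.15] shift after: [ 0.32 -0.1   0.15]
```

Call:
arm_command(targets=[0,0,0,0.2,0.1,-0.1,0.3,0,0,0,0.12,0,0,0.3,0,0,0,0.05,0,0,0.3,0,0,0,0,0,0,0.3])

```text
time: 25.17
ee_pos: [0.5614, 0.342, 0.0489]
eef_rot: [0.13, 0.693, -0.13, 0.697]
ft_force: [-0.3, 0.1, -1.8]
width: 0.0575
```

Call:
arm_command(targets=[0,0,0,0.02,0,0,0.3,0,0,0,0,0,0,0.7,0,0,0,0,0,0,1,0,0,0,0,0,0,1,0,0,0,0,0,0,1,0,0,0,0,0,0,1,0,0,0,0,0,0,1,0,0,0,-0.7,0,0,1,0,0,0,-1,0,0,1,0,0,0,-1,0,0,1,0,0,0,-1,0,0,1,0,0,0,-1,0,0,1])

```text
time: 26.17
ee_pos: [0.5587, 0.3404, 0.1657]
eef_rot: [0.128, 0.695, -0.132, 0.695]
ft_force: [0.3, -0.1, -0.0]
width: 0.0869
```

Call:
arm_command(targets=[0,0,0,-1,0,0,1,0,0,0,-1,0,0,1,0,0,0,-0.5,0,0,1,0,0,0,0,0,0,1])

```text
time: 26.5
ee_pos: [0.5603, 0.3414, 0.2378]
eef_rot: [0.13, 0.693, -0.13, 0.697]
ft_force: [-0.7, -0.3, 0.3]
width: 0.0869
```

```bash
python3 -c "
from h import *
plan([.5715,.149,.24],90)
im=camera('scene');cv2.imwrite('pics/s7.png',im[:,:,::-1])
im=camera('wrist');cv2.imwrite('pics/w11.png',im[:,:,::-1])"
```

```text
t 26.5 pos [0.5603 0.3414 0.2378] jaw yaw 68.8 down [ 0.006 -0.001 -1.   ] w 0.0869 j7 0.68 F [-0.7 -0.3  0.3]
yaw 90 rot/45: [-0.471  0.008  0.   ] rows 3.0 shift now/25: [-0.08 -7.01  3.2 ] shift after: [-0.09 -7.69  0.45]
yaw 270 rot/45: [ 3.529  0.    -0.011] rows 22.2 shift now/25: [-0.08 -7.01  3.2 ] shift after: [-0.09  7.69 -0.45]
```

View pics/s7.png

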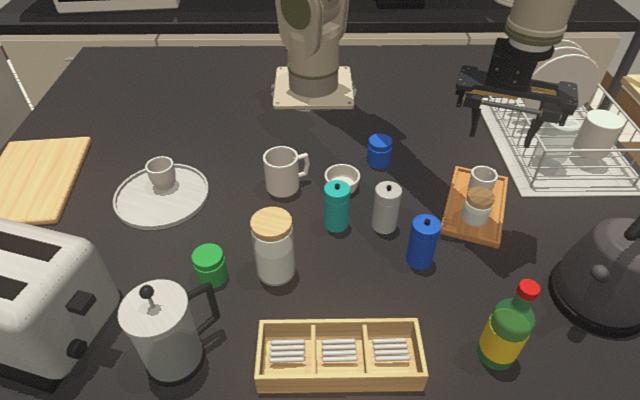

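View pics/w11.png

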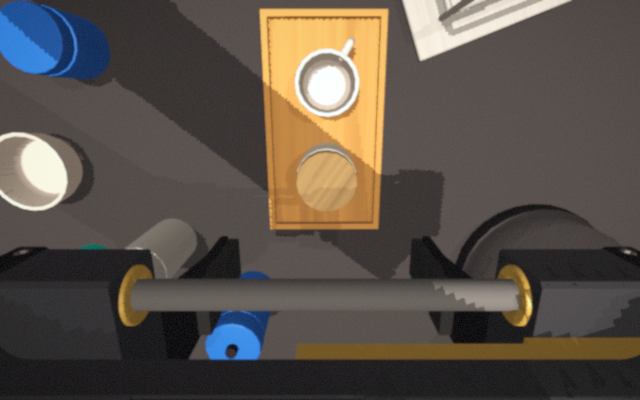

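Call:
arm_command(targets=[0,0,0,0,-1,0.45,1,0,0,0,0,-1,0.45,1,0,0,0,0,-1,0.45,1,0,0,0,0,-1,0.45,1,0,0,0,0,-1,0.45,1,0,0,0,0,-1,0.3,1,0,0,0,0,-0.4,0,1,0,0,0,0,0,0,1])

```text
time: 27.27
ee_pos: [0.5549, 0.1619, 0.22]
eef_rot: [0.123, 0.7, -0.134, 0.691]
ft_force: [-0.9, 0.3, -0.4]
width: 0.0865
```

```bash
python3 -c "
from h import *
plan([.5715,.149,.24],69)
im=camera('wrist');cv2.imwrite('pics/w12.png',im[:,:,::-1])"
```

```text
t 27.27 pos [0.5549 0.1619 0.22  ] jaw yaw 69.09 down [-0.015 -0.012 -1.   ] w 0.0865 j7 0.93 F [-0.9  0.3 -0.4]
yaw 69 rot/45: [ 0.002 -0.012  0.021] rows 0.2 shift now/25: [-0.8  -0.26  0.8 ] shift after: [-0.8  -0.25  0.8 ]
yaw 249 rot/45: [-3.998 -0.034 -0.019] rows 25.1 shift now/25: [-0.8  -0.26  0.8 ] shift after: [-0.8   0.25 -0.8 ]
```

View pics/w12.png

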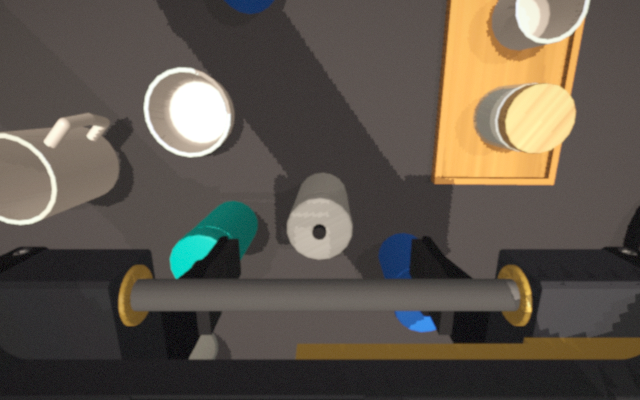

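```bash
python3 -c "
from h import *
s=read_state()
print(wray(s,(320,229),.104),wray(s,(320,232),.112))"
```

```text
[0.57141998 0.15077993 0.104     ] [0.57101516 0.15119728 0.112     ]
```

Call:
arm_command(targets=[0,-0.01,0.02,0,-0.2,0.7,1,0,0,0,0.8,0,0,1,0,0,0,0.7,0,0,1,0,0,0,0,0,0,1,0,0,0,0,0,0,1])

```text
time: 27.73
ee_pos: [0.5689, 0.161, 0.1785]
eef_rot: [0.125, 0.697, -0.124, 0.695]
ft_force: [-0.3, 1.4, -0.3]
width: 0.0868
```

```bash
python3 -c "
from h import *
plan([.571,.15,.096],69)
im=camera('wrist');cv2.imwrite('pics/w13.png',im[:,:,::-1])"
```

```text
t 27.73 pos [0.5689 0.161  0.1785] jaw yaw 69.65 down [-0.004  0.002 -1.   ] w 0.0868 j7 0.98 F [-0.3  1.4 -0.3]
yaw 69 rot/45: [ 0.015 -0.005 -0.001] rows 0.1 shift now/25: [ 3.3  -0.38  0.25] shift after: [ 3.3  -0.38  0.24]
yaw 249 rot/45: [-3.985e+00  1.000e-03 -9.000e-03] rows 25.0 shift now/25: [ 3.3  -0.38  0.25] shift after: [ 3.3   0.38 -0.24]
```

View pics/w13.png

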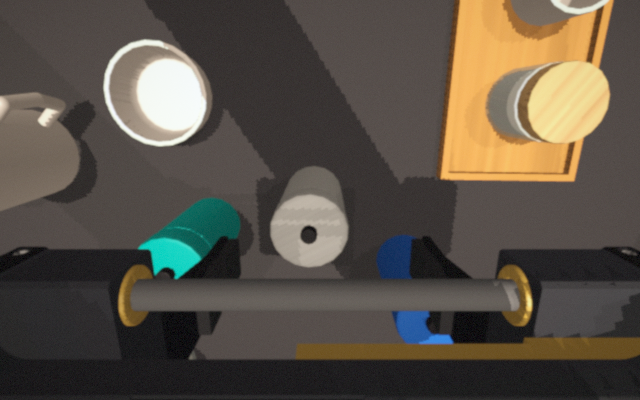

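Call:
arm_command(targets=[0,0,0,0.4,-0.38,0.25,1,0,0,0,0.8,0,0,1,0,0,0,0.5,0,0,1,0,0,0,0,0,0,1,0,0,0,0,0,0,1])

```text
time: 28.2
ee_pos: [0.5728, 0.151, 0.1359]
eef_rot: [0.125, 0.697, -0.122, 0.696]
ft_force: [-0.2, -0.2, 0.3]
width: 0.0866
```

```bash
python3 -c "
from h import *
plan([.571,.15,.096],69)"
```

```text
t 28.2 pos [0.5728 0.151  0.1359] jaw yaw 69.89 down [-0.001  0.003 -1.   ] w 0.0866 j7 1.01 F [-0.2 -0.2  0.3]
yaw 69 rot/45: [ 0.02  -0.002 -0.004] rows 0.1 shift now/25: [ 1.59 -0.07 -0.05] shift after: [ 1.6  -0.06 -0.05]
yaw 249 rot/45: [-3.98   0.006 -0.004] rows 25.0 shift now/25: [ 1.59 -0.07 -0.05] shift after: [1.6  0.06 0.05]
```

Call:
arm_command(targets=[0,0,0,0.8,-0.08,-0.05,1,0,0,0,0.7,0,0,1,0,0,0,0.1,0,0,1,0,0,0,0,0,0,1,0,0,0,0,0,0,0.3,0,0,0,0,0,0,0.3,0,0,0,0,0,0,0.3,0,0,0,0,0,0,0.3], newtons=25)

```text
time: 28.87
ee_pos: [0.5749, 0.1502, 0.1024]
eef_rot: [0.126, 0.694, -0.121, 0.698]
ft_force: [0.3, -0.6, -0.3]
width: 0.0679
```

Call:
arm_command(targets=[0,0,0,0,0,0,0.3,0,0,0,0,0,0,0.3,0,0,0,0,0,0,0.3,0,0,0,0,0,0,0.3,0,0,0,0,0,0,0.3,0,0,0,0,0,0,0.3])

```text
time: 29.37
ee_pos: [0.5753, 0.1503, 0.1036]
eef_rot: [0.127, 0.694, -0.12, 0.699]
ft_force: [-0.5, -0.3, -0.2]
width: 0.0527
```

Call:
arm_command(targets=[0,0,0,-0.4,0,0,0.3,0,0,0,-0.8,0,0,0.3,0,0,0,-1,0,0,0.3,0,0,0,-1,0,0,0.3,0,0,0,-1,0,0,0.3,0,0,0,-1,0,0,0.3,0,0,0,-1,0,0,0.3,0,0,0,-1,0,0,0.3,0,0,0,0,0,0,0.3])

```text
time: 30.12
ee_pos: [0.5712, 0.1475, 0.2946]
eef_rot: [0.126, 0.695, -0.122, 0.697]
ft_force: [1.2, 0.1, -0.5]
width: 0.0527
```

```bash
python3 -c "
from h import *
plan([.5175,-.343,.26],69)
im=camera('scene');cv2.imwrite('pics/s8.png',im[:,:,::-1])"
```

```text
t 30.12 pos [0.5712 0.1475 0.2946] jaw yaw 69.8 down [ 0.004  0.005 -1.   ] w 0.0527 j7 0.97 F [ 1.2  0.1 -0.5]
yaw 69 rot/45: [ 0.018  0.003 -0.008] rows 0.1 shift now/25: [  1.28 -19.16   4.76] shift after: [  1.38 -19.09   5.03]
yaw 249 rot/45: [-3.982  0.012  0.004] rows 25.0 shift now/25: [  1.28 -19.16   4.76] shift after: [ 1.38 19.09 -5.03]
```

View pics/s8.png

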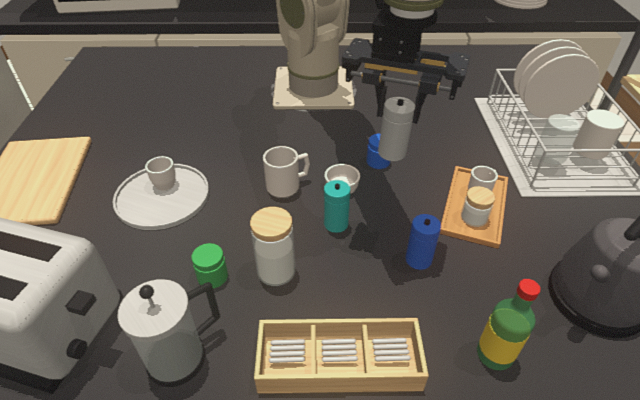

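Call:
arm_command(targets=[0,0,0,0,-1,0.25,0.3,0,0,0,0,-1,0.25,0.3,0,0,0,0,-1,0.25,0.3,0,0,0,0,-1,0.25,0.3,0,0,0,0,-1,0.25,0.3,0,0,0,0,-1,0.25,0.3,0,0,0,0,-1,0.25,0.3,0,0,0,0,-1,0.25,0.3,0,0,0,0,-1,0.25,0.3,0,0,0,0,-1,0.25,0.3])

```text
time: 31.0
ee_pos: [0.5378, -0.1118, 0.2829]
eef_rot: [0.121, 0.701, -0.118, 0.693]
ft_force: [0.1, 0.6, -1.6]
width: 0.0526
```

```bash
python3 -c "
from h import *
plan([.5175,-.343,.26],69)"
```

```text
t 31.0 pos [ 0.5378 -0.1118  0.2829] jaw yaw 70.53 down [-0.011  0.005 -1.   ] w 0.0526 j7 1.44 F [ 0.1  0.6 -1.6]
yaw 69 rot/45: [ 0.034 -0.015 -0.001] rows 0.2 shift now/25: [ 0.88 -8.99  2.33] shift after: [ 0.92 -8.93  2.55]
yaw 249 rot/45: [-3.966e+00  2.000e-03 -2.400e-02] rows 24.9 shift now/25: [ 0.88 -8.99  2.33] shift after: [ 0.92  8.93 -2.55]
```

Call:
arm_command(targets=[0.03,-0.01,0,0,-1,0.28,0.3,0,0,0,0,-1,0.28,0.3,0,0,0,0,-1,0.28,0.3,0,0,0,0,-1,0.28,0.3,0,0,0,0,-1,0.28,0.3,0,0,0,0,-1,0.28,0.3,0,0,0,0,-1,0.28,0.3,0,0,0,0,-0.9,0.28,0.3,0,0,0,0,-0.5,0.2,0.3,0,0,0,0,0,0,0.3,0,0,0,0,0,0,0.3])

```text
time: 31.92
ee_pos: [0.5094, -0.3448, 0.2719]
eef_rot: [0.132, 0.702, -0.131, 0.687]
ft_force: [-0.0, 0.2, -1.9]
width: 0.0527
```

```bash
python3 -c "
from h import *
plan([.5175,-.343,.1086],69)"
```

```text
t 31.92 pos [ 0.5094 -0.3448  0.2719] jaw yaw 68.57 down [-0.02   0.006 -1.   ] w 0.0527 j7 1.9 F [-0.   0.2 -1.9]
yaw 69 rot/45: [-0.009 -0.027  0.003] rows 0.2 shift now/25: [6.53 0.2  0.41] shift after: [6.53 0.18 0.28]
yaw 249 rot/45: [3.99  0.004 0.042] rows 25.1 shift now/25: [6.53 0.2  0.41] shift after: [ 6.53 -0.18 -0.28]
```

Call:
arm_command(targets=[0,-0.03,0,0,0.2,0.4,0.3,0,0,0,0.8,0,0,0.3,0,0,0,1,0,0,0.3,0,0,0,1,0,0,0.3,0,0,0,0.8,0,0,0.3,0,0,0,0,0,0,0.3,0,0,0,0,0,0,0.3])

```text
time: 32.5
ee_pos: [0.5285, -0.3343, 0.1778]
eef_rot: [0.128, 0.691, -0.128, 0.7]
ft_force: [0.6, 0.3, -1.4]
width: 0.053
```

```bash
python3 -c "
from h import *
plan([.5175,-.343,.1086],69)
im=camera('scene');cv2.imwrite('pics/c9.png',cv2.resize(im[100:240,80:260,::-1],None,fx=4,fy=4))"
```

```text
t 32.5 pos [ 0.5285 -0.3343  0.1778] jaw yaw 69.14 down [ 0.012 -0.001 -1.   ] w 0.053 j7 1.92 F [ 0.6  0.3 -1.4]
yaw 69 rot/45: [ 0.003  0.015 -0.004] rows 0.1 shift now/25: [ 2.76 -0.49 -0.32] shift after: [ 2.77 -0.48 -0.29]
yaw 249 rot/45: [-3.997  0.006  0.023] rows 25.1 shift now/25: [ 2.76 -0.49 -0.32] shift after: [2.77 0.48 0.29]
```

View pics/c9.png

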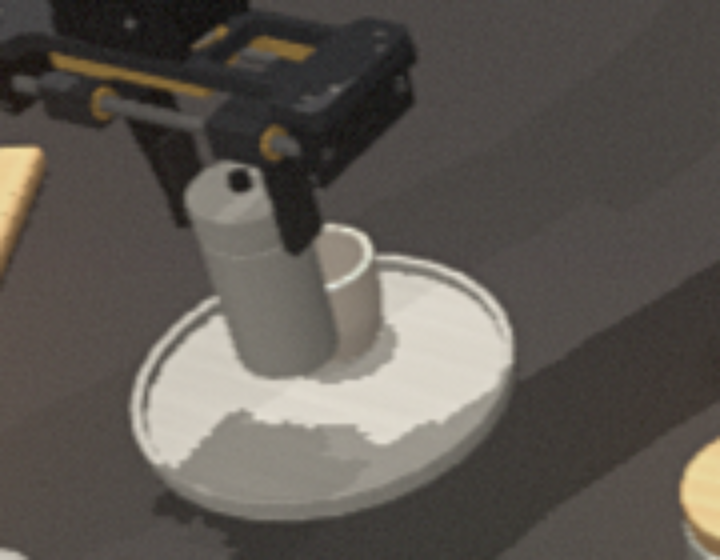

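Call:
arm_command(targets=[0,0.01,0,0.6,-0.4,-0.1,0.3,0,0,0,0.8,0,0,0.3,0,0,0,0.6,0,0,0.3,0,0,0,0.2,0,0,0.3,0,0,0,0,0,0,0.3])

```text
time: 32.97
ee_pos: [0.5255, -0.3448, 0.1246]
eef_rot: [0.127, 0.691, -0.127, 0.7]
ft_force: [0.6, -0.8, -1.3]
width: 0.0524
```

```bash
python3 -c "
from h import *
plan([.5205,-.343,.1086],69)"
```

```text
t 32.97 pos [ 0.5255 -0.3448  0.1246] jaw yaw 69.3 down [ 0.012 -0.002 -1.   ] w 0.0524 j7 1.97 F [ 0.6 -0.8 -1.3]
yaw 69 rot/45: [ 0.007  0.015 -0.004] rows 0.1 shift now/25: [ 0.64 -0.01 -0.22] shift after: [ 0.64 -0.01 -0.21]
yaw 249 rot/45: [-3.993  0.006  0.023] rows 25.1 shift now/25: [ 0.64 -0.01 -0.22] shift after: [0.64 0.01 0.21]
```

Call:
arm_command(targets=[0,0.01,0,0.4,0,-0.1,0.3,0,0,0,0.2,0,0,0.3,0,0,0,0,0,0,0.3,0,0,0,0,0,0,0.3])

```text
time: 33.3
ee_pos: [0.5236, -0.3454, 0.1103]
eef_rot: [0.128, 0.693, -0.127, 0.698]
ft_force: [-0.8, -0.0, -1.4]
width: 0.0526
```

Call:
arm_command(targets=[0,0,0,0.08,0,0,0.3,0,0,0,0.02,0,0,0.3,0,0,0,0,0,0,0.3])

```text
time: 33.55
ee_pos: [0.5244, -0.3459, 0.1091]
eef_rot: [0.127, 0.693, -0.127, 0.699]
ft_force: [1.4, 0.4, -1.2]
width: 0.0529
```

```bash
python3 -c "
from h import *
plan([.5205,-.343,.1086],69)"
```

```text
t 33.55 pos [ 0.5244 -0.3459  0.1091] jaw yaw 69.27 down [ 0.008 -0.001 -1.   ] w 0.0529 j7 1.98 F [ 1.4  0.4 -1.2]
yaw 69 rot/45: [ 0.006  0.011 -0.003] rows 0.1 shift now/25: [ 0.02  0.05 -0.19] shift after: [ 0.02  0.05 -0.19]
yaw 249 rot/45: [-3.994  0.004  0.017] rows 25.1 shift now/25: [ 0.02  0.05 -0.19] shift after: [ 0.02 -0.05  0.19]
```

Call:
arm_command(targets=[0,0,0,0.06,0,0,0.3,0,0,0,0.02,0,0,0.3,0,0,0,0,0,0,0.3])

```text
time: 33.8
ee_pos: [0.5256, -0.3465, 0.109]
eef_rot: [0.127, 0.691, -0.127, 0.7]
ft_force: [-0.4, -1.1, -1.1]
width: 0.0527
```

Call:
arm_command(targets=[0,0,0,0,0,0,0.7,0,0,0,0,0,0,0.8,0,0,0,0,0,0,1,0,0,0,0,0,0,1,0,0,0,0,0,0,1,0,0,0,0,0,0,1,0,0,0,0,0,0,1,0,0,0,-0.5,0,0,1,0,0,0,-1,0,0,1,0,0,0,-1,0,0,1,0,0,0,-1,0,0,1,0,0,0,-1,0,0,1])

```text
time: 34.8
ee_pos: [0.5216, -0.3447, 0.223]
eef_rot: [0.128, 0.695, -0.127, 0.696]
ft_force: [-0.5, -0.9, 1.0]
width: 0.0866
```

Call:
arm_command(targets=[0,0,0,-1,0,0,1,0,0,0,-0.5,0,0,1,0,0,0,0,0,0,1,0,0,0,0,0,0,1])

```text
time: 35.13
ee_pos: [0.5222, -0.3467, 0.2722]
eef_rot: [0.127, 0.691, -0.128, 0.7]
ft_force: [0.3, -0.6, -0.7]
width: 0.0869
```

```bash
python3 -c "
from h import *
plan([.5205,-.343,.1086],69)
im=camera('scene');cv2.imwrite('pics/s9.png',im[:,:,::-1])
im=camera('wrist');cv2.imwrite('pics/w14.png',im[:,:,::-1])
im=camera('top');cv2.imwrite('pics/t9.png',im[:,:,::-1])"
```

```text
t 35.13 pos [ 0.5222 -0.3467  0.2722] jaw yaw 69.16 down [ 0.012 -0.004 -1.   ] w 0.0869 j7 1.91 F [ 0.3 -0.6 -0.7]
yaw 69 rot/45: [ 0.004  0.017 -0.001] rows 0.1 shift now/25: [ 6.54  0.11 -0.2 ] shift after: [ 6.54  0.11 -0.12]
yaw 249 rot/45: [-3.996e+00  2.000e-03  2.600e-02] rows 25.1 shift now/25: [ 6.54  0.11 -0.2 ] shift after: [ 6.54 -0.11  0.12]
```

View pics/s9.png

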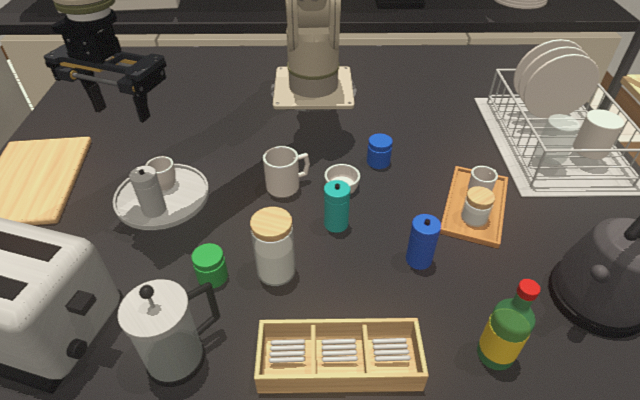

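View pics/w14.png

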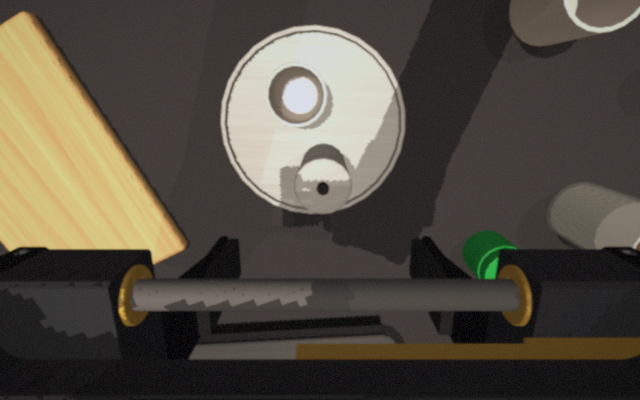

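View pics/t9.png

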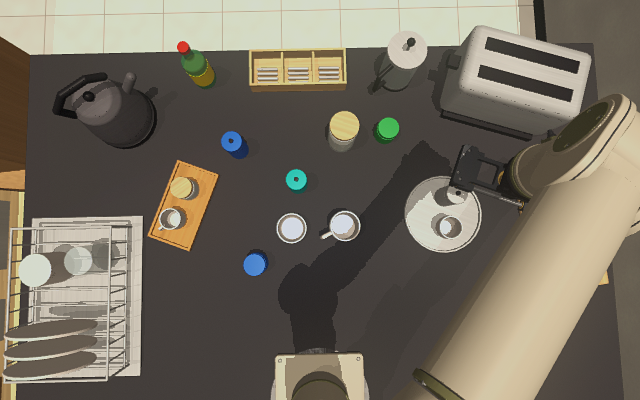

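```bash
python3 -c "
import cv2,numpy as np
s=cv2.imread('pics/s9.png');t=cv2.imread('pics/t9.png')
a=cv2.resize(s[145:235,105:215],None,fx=4,fy=4,interpolation=2);b=cv2.resize(s[155:250,435:515],None,fx=4,fy=4,interpolation=2)
o=np.zeros((400,800,3),np.uint8);o[:360,:440]=a;o[:380,450:770]=b;cv2.imwrite('pics/f1.png',o)
cv2.imwrite('pics/f2.png',cv2.resize(t[155:255,140:225],None,fx=5,fy=5,interpolation=2))
cv2.imwrite('pics/f3.png',cv2.resize(cv2.imread('pics/w14.png')[20:225,215:410],None,fx=2.8,fy=2.8,interpolation=2))"
```

```text
(no output)
```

View pics/f1.png

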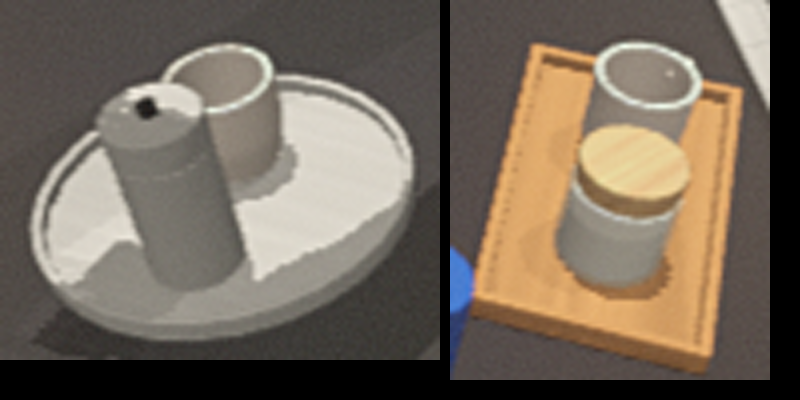

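View pics/f2.png

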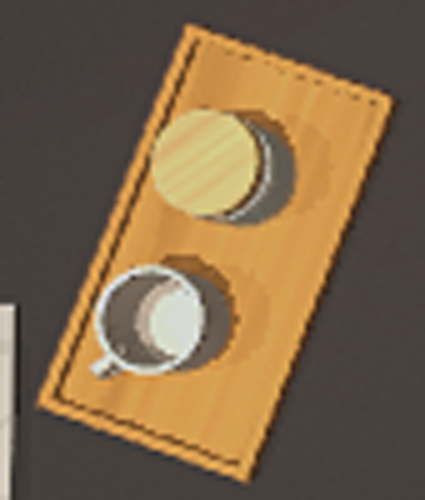

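View pics/f3.png

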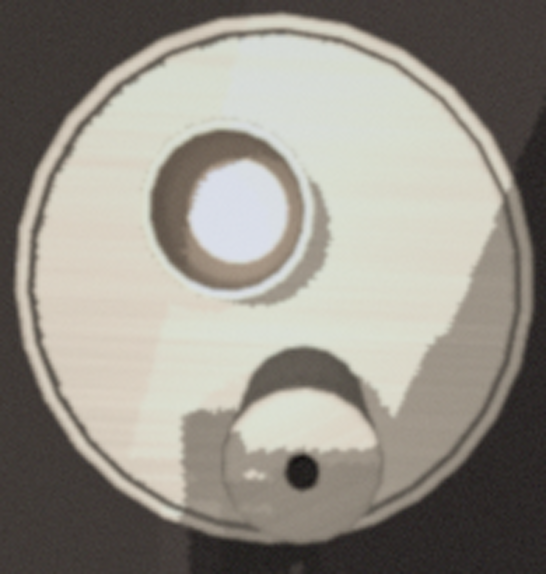

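```bash
python3 -c "
from h import *
S=lambda u,v:(105+(u+.5)/4-.5,145+(v+.5)/4-.5)
W=lambda u,v:(435+(u-450+.5)/4-.5,155+(v+.5)/4-.5)
T=lambda u,v:(140+(u+.5)/5-.5,155+(v+.5)/5-.5)
V=lambda u,v:(215+(u+.5)/2.8-.5,20+(v+.5)/2.8-.5)
s=read_state();rt=np.array([.4773,-.343]);wt=np.array([.517,.358]);a=np.radians(-20.5);R=np.array([[np.cos(a),-np.sin(a)],[np.sin(a),np.cos(a)]])
for n,p in [('caddy S',ray('scene',S(152,115),.109)),('caddy W',wray(s,V(302,466),.109)),('caddy base front S',ray('scene',S(198,290),.005)),('ram S',ray('scene',S(219,77),.065)),('ram W',wray(s,V(230,210),.065)),('tray W',wray(s,V(275,278),.014)),('caddyknob',wray(s,V(302,472),.117))]: print(n,p.round(4),(p[:2]-rt).round(4))
for n,p in [('cup T',ray('top',T(150,320),.062)),('cup S',ray('scene',W(648,75),.062)),('jar T',ray('top',T(206,163),.072)),('jar S',ray('scene',W(635,162),.072))]: print(n,p.round(4),(R.T@(p[:2]-wt)).round(4))
c=calibration('scene')
for z in(.005,.109):
  q=c['camera_matrix']@(c['R']@np.array([.523,-.3455,z])+c['t']);q=q[:2]/q[2];print(z,(q-[105,145]+.5)*4)
"
```

```text
caddy S [ 0.5197 -0.3481  0.109 ] [ 0.0424 -0.0051]
caddy W [ 0.52   -0.3473  0.109 ] [ 0.0427 -0.0043]
caddy base front S [ 0.5427 -0.3446  0.005 ] [ 0.0654 -0.0016]
ram S [ 0.4347 -0.3448  0.065 ] [-0.0426 -0.0018]
ram W [ 0.4377 -0.3424  0.065 ] [-0.0396  0.0006]
tray W [ 0.4667 -0.339   0.014 ] [-0.0106  0.004 ]
caddyknob [ 0.5199 -0.3472  0.117 ] [ 0.0426 -0.0042]
cup T [0.4777 0.3747 0.062 ] [-0.0426  0.0019]
cup S [0.4734 0.3754 0.062 ] [-0.0469  0.0011]
jar T [0.557  0.3432 0.072 ] [0.0426 0.0001]
jar S [0.5541 0.3443 0.072 ] [0.0396 0.0002]
0.005 [205.82450939 264.78067622]
0.109 [155.93569083 119.64676125]
```

```bash
python3 -c "
from h import *
g=cv2.cvtColor(cv2.imread('pics/top0.png'),6)
n=cv2.cvtColor(cv2.imread('pics/t9.png'),6)
for nm,(x,y) in dict(wide=(291,228),mug=(343,226),tall=(343,130)).items():
    a=g[y-22:y+22,x-22:x+22];r=cv2.matchTemplate(n[y-30:y+30,x-30:x+30],a,5);print(nm,np.array(cv2.minMaxLoc(r)[3])-8)
print(close_job())"
```

```text
wide [0 0]
mug [0 0]
tall [0 0]
the job is handed in; nothing more can be done
None
```

Both trays are made up and the job is handed in at about 35 s of the 128 s allowed; `close_job()` gives no verdict. I lifted the small ramekin alone out of the wide one.

**Where things stand:** each item was located in two camera views and is within the judging limits.

| Item | Tray | Offset from tray centre | Limit |
|---|---|---|---|
| Espresso cup | Wooden | about 45 mm along, 2 mm across | 85 mm along, 35 mm across |
| Short jar | Wooden | about 41 mm along, 0 mm across | 85 mm along, 35 mm across |
| Caddy | Round steel | about 43 mm | 80 mm |
| Small ramekin | Round steel | about 41 mm | 80 mm |

**Upright and flat:** all four look upright and on their tray floor in the last pictures. The caddy's lid and base project as they should for a vertical tin.

**Left in place:** the wide ramekin, tall jar and big mug show no shift, to the pixel (about 2.6 mm), between the first and last top pictures. The gripper is open and clear above the round tray.

**Disagreement:** the wrist view put the round tray's centre about 11 mm from where the top camera put it. I relied on the top camera; even with that offset, both items stay inside the limit.

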